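Fetch the orange fittings caddy out of the narrow carcass with the hook rod

TASK

Take the hook rod from its stand, reach down with it into the narrow carcass, and lift out the orange fittings caddy by its bail; stand the caddy upright, wholly on the green mat, without dropping it. Then hang the hook rod back in its fork stand and let go. Move the caddy with the hook only, never touch it with the fingers, and leave the blue caddy hanging as it is.

Things in the scene. Friction and masses are not known exactly. Their poses are not given: they have to be found in the camera images.
- hook_rod: Rod 7 mm thick in a fixed fork (all in mm). Origin: on its axis, under its collar (44 wide), 150 over the bench. Yellow grip 24x24, z 6 to 51. Hook in x-z plane, centre line x,z: 0,-110; 8,-122; 22,-122; tip 30,-102; a caught bar lies at 15,-116. The collar rests on two arms along x, 45 to either side (post at -x, +x open), gap 22: lift it straight up, lower it back straight down, same yaw.
- caddy_orange: Orange open box 50x40x30 mm (x,y,z), 0.12 kg, to fetch. Origin under its centre. Fixed upright bail in its y-z plane, 5 mm bar: legs y +-18.5, level from y -8 to 8, underside z 77.5, top 82.5; contents below the rim. Loose ears (70 over y) rest on side runners in a bay of the carcass, underside 15 over the bench: lifts straight up. Carcass rim 155 over the bench.
- caddy_blue: Blue caddy, same shape, hanging in the other bay; leave it. The fixed grey and white carcass is open on top and has two bays side by side, 94 mm apart along y, either colour in either; each bay inside 140 mm along the caddy's x, 80 mm along y, 14 mm walls. Caddies hang within 10 mm of the bay's centre, 3 degrees of its direction.
- mat: Flat green square mat 160 x 160 mm, 4 mm thick, fixed on the bench between carcass and stand. Origin: centre of its underside, on the bench; sides along its x and y.
Things that resemble listed ones, but are neither listed nor needed, are in the scene too. What is shaped like the hook_rod but pink or red is not meant.

How it is judged (in metres and radians):
On the way:
1. the orange caddy hangs on the hook, lifted out of the carcass (its underside over 150 mm above the bench) (height (world z) of caddy_orange above 0.15 m and contact force between hook_rod and caddy_orange above 0.2 N), for 0.1 s.
At the end, for the whole second after the job is handed in: The orange caddy stands at rest on the green mat, upright within 10 degrees, its centre within 62 mm of the mat's centre along each side of the mat; the hook rod hangs in its fork again, collar on the arms (height within 7 mm), upright within 10 degrees, within 40 mm of where it was (x of caddy_orange in the frame of mat between -0.062 and 0.062 m and y of caddy_orange in the frame of mat between -0.062 and 0.062 m and height (world z) of caddy_orange below 0.012 m and angle between each of caddy_orange, hook_rod's own z axis and vertical below 0.17 rad and linear speed of caddy_orange below 0.03 m/s and distance of hook_rod from where it was at the start of the episode below 0.04 m and height (world z) of hook_rod between 0.143 and 0.157 m and linear speed of hook_rod below 0.05 m/s); the robot touches nothing.
It fails at once if a finger presses on the orange caddy (over 1 N) (contact force between the fingers and caddy_orange above 1 N).
It fails at once if the blue caddy is moved by more than 20 mm (distance of caddy_blue from where it was at the start of the episode above 0.02 m).
It fails at once if the orange caddy is dropped onto the mat or bench (faster than 0.7 m/s below 40 mm, over the mat) (height (world z) of caddy_orange below 0.04 m and linear speed of caddy_orange above 0.7 m/s and horizontal distance between caddy_orange and mat below 0.13 m).
It also fails if it takes over 64 s, if anything falls off the work surface, if the arm or the gripper's body presses on something with over 40 N, if the wrist force passes 120 N, or if a joint passes its speed limit or range.

ROBOT

A 7-joint arm with a two-finger parallel gripper is mounted at the origin on the work surface. World frame = base frame: x ahead of the robot, y to its left, z up, the work surface at z = 0. Lengths are in m, angles in degrees, forces in N, time in s.
With the tool pointing down it reaches from about 0.425 to 0.875 m from the base axis. Payload 4.7 kg.
Tool frame: the origin (TCP) lies at the very end of the fingers, on their centre line; the grasp point (between the pads) lies env.tcp_to_grasp behind it (env.tcp_to_grasp is the distance from the TCP to the grasp point, in m); z points along the fingers, x is the direction in which the jaws open and shut, and the axes are right-handed (so a half turn about z gives the same grasp; the last joint's range is limited). The gripper opens to 87 mm and grips with 3 to 60 N. Pads are 19 mm wide; open, the fingers measure 117 mm over their backs; the gripper's body (75 mm by 190 mm) begins 51 mm behind the grasp point.
Start: joints at [64.922, 18.392, -4.016, 83.108, 1.295, 78.541, -3.26], TCP at [0.284, -0.585, 0.223] pointing down, gripper open.
Joint ranges: [-163.93, 163.93], [-17.29, 119.83], [-79.2, 71.16], [3.27, 140.29], [-89.18, 269.18], [5.43, 117.66], [-154.24, 154.24]. Speed limits (degrees/s): [147.25, 147.25, 180, 180, 180, 180, 180].

INTERFACE

Orientations are given as [roll, pitch, yaw] about the fixed x, y, z axes, in that order (R = Rz(yaw) Ry(pitch) Rx(roll)).
In Python, from cell import env gives the robot as it stands. The module is installed in compiled form; this text tells all that it offers.
- The arm moves only by the tool send_rows, never from a script. Its argument "steps" is a list of rows, each a list of 3 entries, a list of its own where there are three numbers: the shift along the tool's x, y, z in m, then the turn, a rotation vector about the tool's x, y, z in rad, then the finger opening in m, from 0 to 0.087. A call has exactly 5 rows; each row is the pose to reach, as a shift and turn from the pose commanded when the call began, along the tool's axes at that moment; what a row does not reach only later rows make up. A row lasts 1/12 s, in which the tool goes at most 41.7 mm and 7.16 degrees, less where a joint would pass 70% of its speed; a pose out of reach is approached as far as the arm can. A call with a gripper value outside its range is refused whole. The fingers move at their own pace and stop on an object; "grip_force" is the grip in N (left out, the last holds). Time passes only in rows, so rows that repeat a pose let the fingers close, or fill a call up. It gives the time, the measured TCP pose, the force and the opening at its end, in the units of the state.
- env.get_obs(): the state, without advancing time (a new reading comes with each control period).
- env.read_camera(name): name is "scene" or "top" or "wrist"; returns a dict with "pixels" (480x640x3 uint8, red, green, blue), "fx", "fy", "cx", "cy" (pixels), "position" and "rotation" of the camera in the world. Camera axes: x right, y up, looking along -z (the intrinsics and any distortion apply to the point x, -y, -z); pixel columns grow to the right and rows downward; lengths in m; the calibration is good to about 2 mm. A picture is of the moment at which its call begins. There is no depth.
- env.sign_off(): hands the job in, once; it reports no verdict.
The state is a dict: "time_s": time; "qpos": joint angles; "joint_velocities": joint speeds; "effort": joint torques, N m; "tool_pos": TCP position; "tool_rot": TCP orientation; "force": force on the tool from outside, world axes, zero at the start; "wrist_torque": the same for the moment, N m; "grip_width": finger opening in m.
Only numpy, scipy, OpenCV 4.12 (cv2) and the standard library are available. Lean on these libraries where they do the work, as an engineer would, in place of code of your own. Each camera call takes 0.05 s, during which the arm holds its last target.

## Working session

There is one attempt and no reset: what is moved stays moved. The work goes in short steps, Python scripts to look and compute and a tool call to move; the robot and the scene stay as the last step left them, time stands still between calls to the robot, and variables do not carry over. Pictures are saved under pics/ and viewed, and the job is handed in when it is done.

Besides the shell and the picture viewer there is one more tool, called after "Emit:" as a command line: name --argument value ..., lists and objects as JSON in quotes. send_rows: Moves the arm, as the interface text tells. Its arguments: {"type":"object","properties":{"steps":{"type":"array"},"grip_force":{"type":"number"}},"required":["steps"]}

```bash
mkdir -p pics; ls; python3 - <<'E'
from cell import env
import cv2,numpy as np
print(env.tcp_to_grasp); o=env.get_obs(); print(o)
for n in ["scene","top","wrist"]:
    c=env.read_camera(n); cv2.imwrite(f"pics/{n}0.png",c["pixels"][:,:,::-1])
    print(n,{k:v for k,v in c.items() if k!="pixels"})
E
```

```text
pics
0.0187
{'time_s': 0.0, 'qpos': array([64.92284422, 18.43850564, -4.01519972, 83.17445731,  1.29561725,
       78.53950109, -3.25640331]), 'joint_velocities': array([ 0.03603894, -0.05936306, -0.00361434, -0.07555672,  0.04529581,
       -0.02528456,  0.09021111]), 'effort': array([-2.51755080e-05, -4.91289496e+01, -4.03907290e-01, -3.12527633e+01,
       -6.38609659e-02,  4.36439062e-02,  1.91382642e-04]), 'tool_pos': array([ 0.28347942, -0.58432438,  0.22147163]), 'tool_rot': array([ 1.79993623e+02,  1.07190823e-01, -6.41097054e+01]), 'force': array([ 0.61599334, -0.04954748, -0.04937956]), 'wrist_torque': array([-0.01698078,  0.00677584,  0.03261819]), 'grip_width': 0.0870148703542084}
scene {'fx': 484.0569078596139, 'fy': 484.0569078596139, 'cx': 310.7940870319595, 'cy': 246.6988613340939, 'position': array([0.71361544, 0.54867968, 0.78771016]), 'rotation': array([4.58815153e+01, 3.91027320e-02, 1.51962108e+02])}
top {'fx': 538.9266033284582, 'fy': 538.9266033284582, 'cx': 315.04339572211785, 'cy': 243.989810232872, 'position': array([ 0.28406785, -0.0882036 ,  1.21096302]), 'rotation': array([ 4.91228541e+00,  2.30865340e-02, -9.15742581e+01])}
wrist {'fx': 346.90050625037276, 'fy': 346.90050625037276, 'cx': 319.8893900821691, 'cy': 244.23408236048704, 'position': array([ 0.34552263, -0.55358067,  0.38305393]), 'rotation': array([-14.7962904 ,   0.10093089, -64.07355145])}
```

View pics/scene0.png

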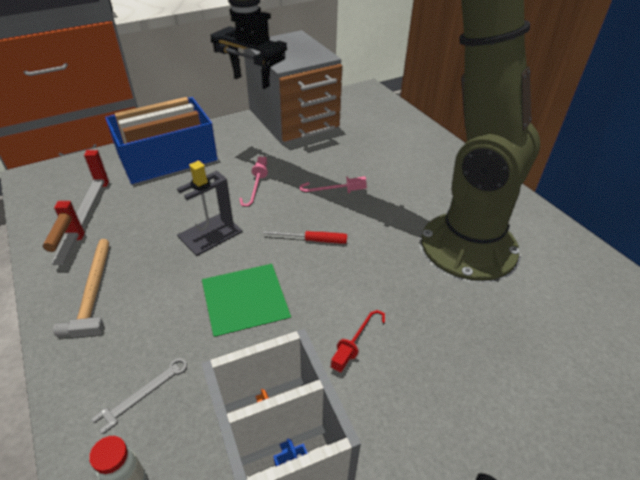

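View pics/top0.png

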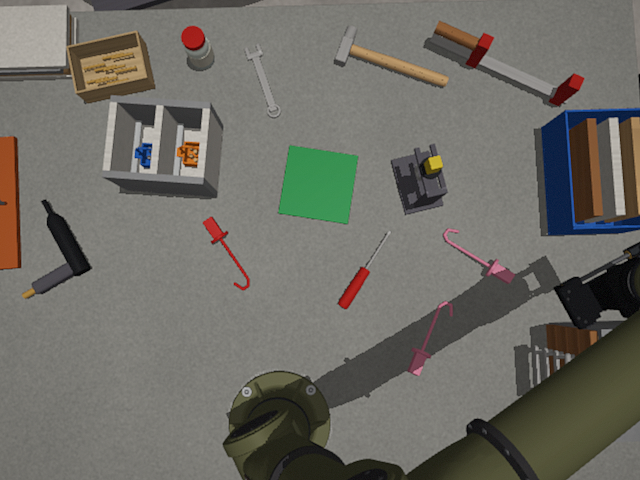

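View pics/wrist0.png

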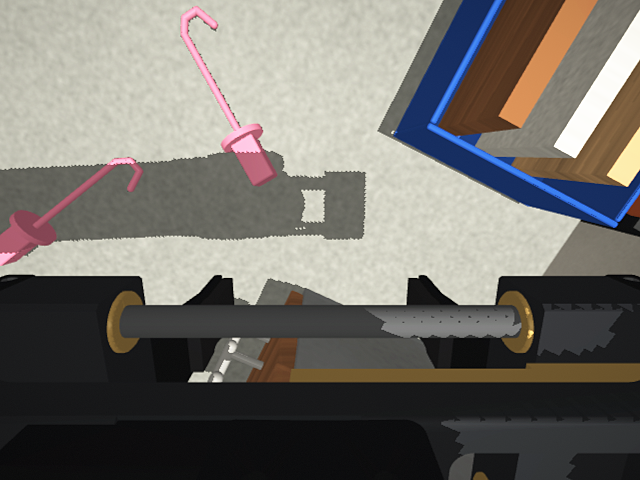

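The scene view shows the yellow-gripped rod in its fork at about (198,175), the mat at (246,298), and the carcass at (285,420). In the top view the yellow grip is at (432,165), the mat at (318,185), orange at (188,153) in the right bay, and blue at (144,153). The red and pink rods lying on the bench are decoys. Next I'll look at enlarged crops.

```bash
cat > h.py <<'E'
import numpy as np,cv2
from scipy.spatial.transform import Rotation as R
def cam(env,n):
    c=env.read_camera(n); c["Rm"]=R.from_euler("xyz",c["rotation"],degrees=True).as_matrix(); return c
def unproj(c,uv,z):
    u,v=uv; d=c["Rm"]@np.array([(u-c["cx"])/c["fx"],-(v-c["cy"])/c["fy"],-1]); p=c["position"]
    return p+d*(z-p[2])/d[2]
def proj(c,P):
    q=c["Rm"].T@(np.asarray(P)-c["position"]); return np.array([c["cx"]+c["fx"]*q[0]/-q[2],c["cy"]+c["fy"]*q[1]/q[2]])
def crop(c,x0,y0,w,h,s,fn):
    im=cv2.resize(c["pixels"][y0:y0+h,x0:x0+w,::-1],None,fx=s,fy=s,interpolation=cv2.INTER_NEAREST); cv2.imwrite(fn,im)
E
python3 - <<'E'
from cell import env
from h import *
c=cam(env,"top"); s=cam(env,"scene")
crop(c,380,130,80,90,7,"pics/a1.png"); crop(c,95,90,135,110,5,"pics/a2.png")
crop(s,165,145,90,115,5,"pics/a3.png"); crop(s,200,325,170,155,4,"pics/a4.png")
im=c["pixels"].astype(int)
m=((im[:,:,1]>im[:,:,0]+50)&(im[:,:,1]>im[:,:,2]+40)).astype(np.uint8)
ct=max(cv2.findContours(m,0,2)[0],key=cv2.contourArea)
b=cv2.boxPoints(cv2.minAreaRect(ct)); print(b)
P=np.array([unproj(c,x,0.004) for x in b]);print(P,P.mean(0))
m=((im[:,:,0]>im[:,:,2]+90)&(im[:,:,1]>im[:,:,2]+60)).astype(np.uint8); m[:,:380]=0;m[:,460:]=0;m[:130]=0
ct=max(cv2.findContours(m,0,2)[0],key=cv2.contourArea);print(ct.reshape(-1,2).tolist())
E
```

```text
[[277.8713  212.82364]
 [288.50522 144.76645]
 [357.69113 155.57675]
 [347.05722 223.63394]]
[[ 0.46072684 -0.0085644   0.004     ]
 [ 0.61682032 -0.03622568  0.004     ]
 [ 0.58734094 -0.19332113  0.004     ]
 [ 0.43184632 -0.16399984  0.004     ]] [ 0.52418361 -0.10052776  0.004     ]
[[438, 155], [437, 156], [434, 156], [433, 157], [430, 157], [429, 158], [428, 158], [428, 160], [429, 161], [429, 163], [430, 164], [430, 167], [431, 168], [431, 169], [434, 169], [435, 168], [438, 168], [439, 167], [441, 167], [442, 166], [442, 164], [441, 163], [441, 161], [440, 160], [440, 157]]
```

View pics/a1.png

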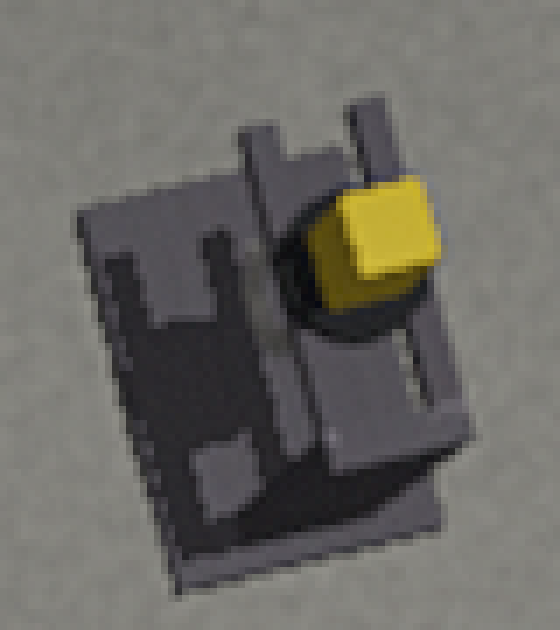

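View pics/a2.png

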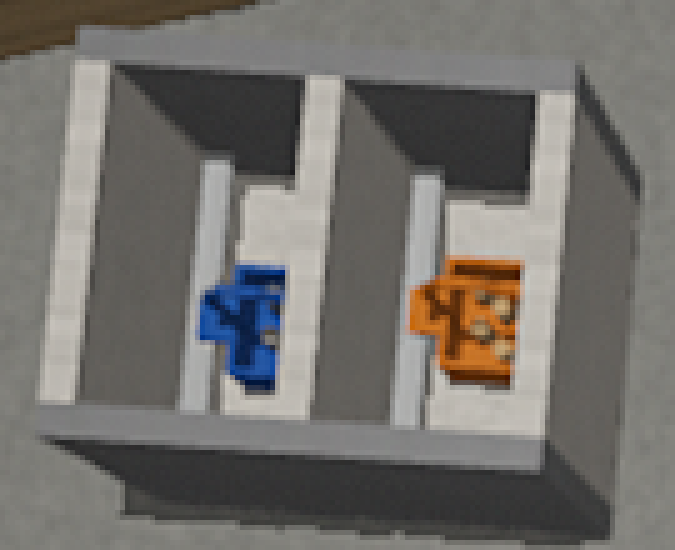

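View pics/a3.png

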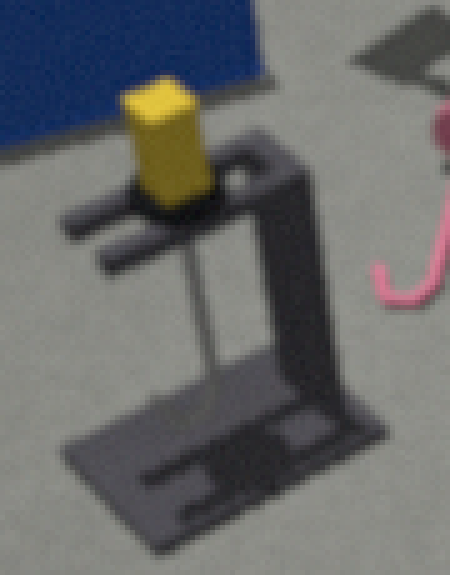

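View pics/a4.png

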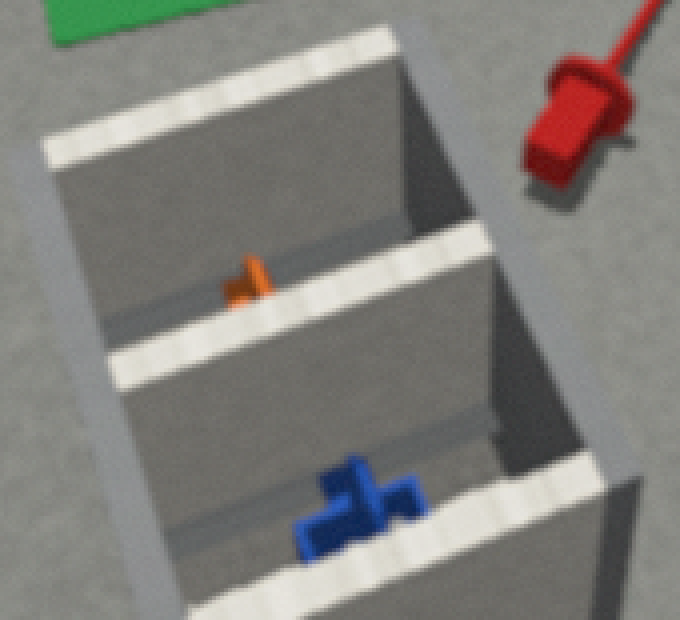

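```bash
python3 - <<'E'
from cell import env
from h import *
c=cam(env,"top"); s=cam(env,"scene")
f=lambda p:np.array(p)/7+[380,130]
top=[f(p) for p in [(345,190),(425,178),(440,255),(362,275)]]
P=np.array([unproj(c,p,.201) for p in top]);print("griptop",P.mean(0),P[:,:2])
for a,b in [(0,3),(1,2)]: d=P[a]-P[b];print("yaw",np.degrees(np.arctan2(d[1],d[0])),np.linalg.norm(d))
for a,b in [((310,455),(240,130)),((455,400),(385,95)),((280,455),(345+0,100))]:
    d=unproj(c,f(b),.147)-unproj(c,f(a),.147);print("arm",np.degrees(np.arctan2(d[1],d[0])))
# scene top of grip
g=lambda p:np.array(p)/5+[165,145]
Q=np.array([unproj(s,g(p),.201) for p in [(122,95),(165,77),(197,92),(153,117)]]);print("scene grip",Q.mean(0),Q)
# carcass
k=lambda p:np.array(p)/5+[95,90]
C=np.array([unproj(c,k(p),.155) for p in [(78,28),(576,62),(543,470),(38,405)]]);print("carc",C,C.mean(0))
for a,b in [(0,3),(1,2)]: d=C[a]-C[b];print(np.degrees(np.arctan2(d[1],d[0])),np.linalg.norm(d))
k4=lambda p:np.array(p)/4+[200,325]
D=np.array([unproj(s,k4(p),.155) for p in [(10,140),(45,145),(395,25),(110,360),(120,390),(480,222),(493,250)]]);print("scene",D)
crop(c,165,125,60,55,12,"pics/b1.png");crop(s,240,380,60,40,12,"pics/b2.png")
E
```

```text
griptop [ 0.52113659 -0.3251733   0.201     ] [[ 0.53103676 -0.31254768]
 [ 0.53376122 -0.33449161]
 [ 0.5123427  -0.33755883]
 [ 0.50740567 -0.31609509]]
yaw 8.537273152495626 0.02389587363130611
yaw 8.14956500244753 0.021637033069721798
arm 9.489778160199677
arm 10.061428706302522
arm -12.755471054628527
scene grip [ 0.52406483 -0.32048099  0.201     ] [[ 0.5379457  -0.32801203  0.201     ]
 [ 0.517583   -0.33232628  0.201     ]
 [ 0.50923051 -0.31519386  0.201     ]
 [ 0.53150009 -0.3063918   0.201     ]]
carc [[0.68606404 0.31319903 0.155     ]
 [0.6664538  0.1127585  0.155     ]
 [0.50040866 0.12766082 0.155     ]
 [0.53216744 0.3283442  0.155     ]] [0.59627349 0.22049064 0.155     ]
-5.620456978530545 0.15464003941081342
-5.128477612148184 0.16671252749315604
scene [[0.66757301 0.11277877 0.155     ]
 [0.65663225 0.12108591 0.155     ]
 [0.51503581 0.13411482 0.155     ]
 [0.6659556  0.2133337  0.155     ]
 [0.66685256 0.22513248 0.155     ]
 [0.52742978 0.22677006 0.155     ]
 [0.52873615 0.23888091 0.155     ]]
```

View pics/b1.png

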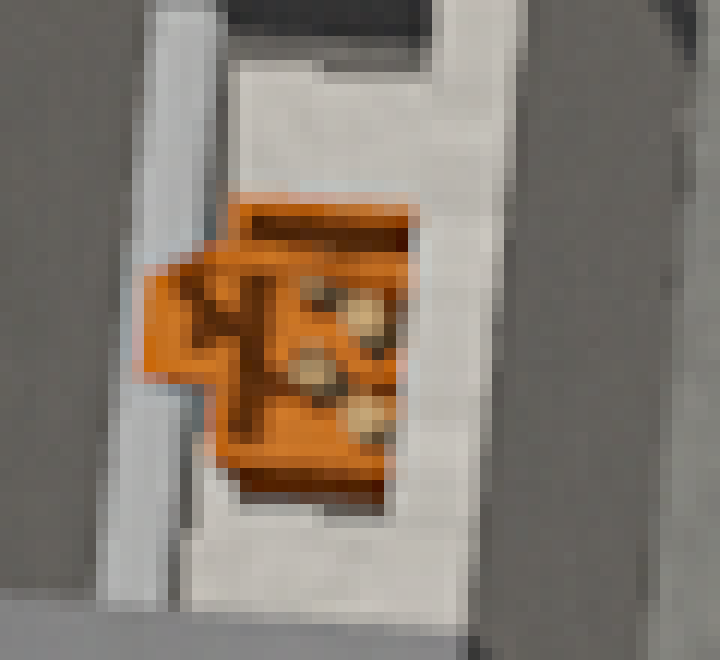

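View pics/b2.png

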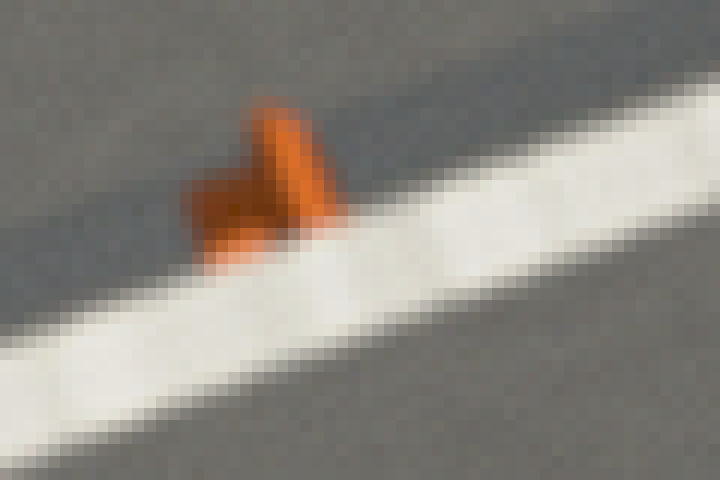

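Emit:
send_rows --steps '[[[-0.013,-0.033,-0.012],[0,0,-0.12],0.087],[[-0.026,-0.066,-0.024],[0,0,-0.24],0.087],[[-0.039,-0.099,-0.036],[0,0,-0.36],0.087],[[-0.052,-0.132,-0.048],[0,0,-0.48],0.087],[[-0.065,-0.165,-0.06],[0,0,-0.6],0.087]]'

```text
time_s: 0.77
tool_pos: [0.4047, -0.4529, 0.2833]
tool_rot: [180.0, -0.0, -29.4]
force: [0.8, -0.3, 0.1]
grip_width: 0.0865
```

```bash
cat >> h.py <<'E'
def plan(env,pos,yaw):
    o=env.get_obs(); p=o["tool_pos"]; Rm=R.from_euler("xyz",o["tool_rot"],degrees=True)
    T=R.from_euler("xyz",[180,0,yaw],degrees=True)
    print("at",p.round(4),o["tool_rot"].round(2),"F",o["force"].round(2),"grip",round(o["grip_width"],4),"t",o["time_s"])
    print("shift",Rm.inv().apply(np.array(pos)-p).round(4),"rot",(Rm.inv()*T).as_rotvec().round(4))
E
python3 -c "
from cell import env
from h import *
plan(env,[.5225,-.323,.30],9)"
```

```text
at [ 0.4047 -0.4529  0.2833] [ 1.7999e+02 -2.0000e-02 -2.9410e+01] F [ 0.76 -0.32  0.09] grip 0.0865 t 0.7667
shift [ 0.0388 -0.171  -0.0167] rot [ 3.000e-04 -2.000e-04 -6.704e-01]
```

Emit:
send_rows --steps '[[[0.008,-0.034,-0.004],[0,0,-0.12],0.087],[[0.016,-0.068,-0.008],[0,0,-0.24],0.087],[[0.023,-0.102,-0.012],[0,0,-0.36],0.087],[[0.031,-0.136,-0.016],[0,0,-0.48],0.087],[[0.039,-0.17,-0.016],[0,0,-0.6],0.087]]'

```text
time_s: 1.18
tool_pos: [0.5232, -0.3248, 0.2998]
tool_rot: [179.9, -0.1, 5.0]
force: [0.7, -0.5, 0.2]
grip_width: 0.0869
```

Emit:
send_rows --steps '[[[0,0,0],[0,0,-0.06],0.087],[[0,0,0],[0,0,-0.06],0.087],[[0,0,0],[0,0,-0.06],0.087],[[0,0,0],[0,0,-0.06],0.087],[[0,0,0],[0,0,-0.06],0.087]]'

```text
time_s: 1.6
tool_pos: [0.5209, -0.3277, 0.2985]
tool_rot: [180.0, 0.0, 7.8]
force: [-1.0, -0.5, -0.1]
grip_width: 0.0873
```

```bash
python3 -c "
from cell import env
from h import *
plan(env,[.5225,-.323,.30],9)
c=cam(env,'wrist'); cv2.imwrite('pics/w1.png',c['pixels'][:,:,::-1])
for z in (.201,.156,.03): print(proj(c,[.5225,-.323,z]))
"
```

```text
at [ 0.5209 -0.3277  0.2985] [1.7997e+02 3.0000e-02 7.8500e+00] F [-0.96 -0.48 -0.14] grip 0.0873 t 1.6
shift [ 0.0022 -0.0044 -0.0015] rot [ 0.0006  0.0006 -0.0201]
[323.58099399 241.07228223]
[323.13601497 228.68976669]
[322.36642232 207.27416582]
```

View pics/w1.png

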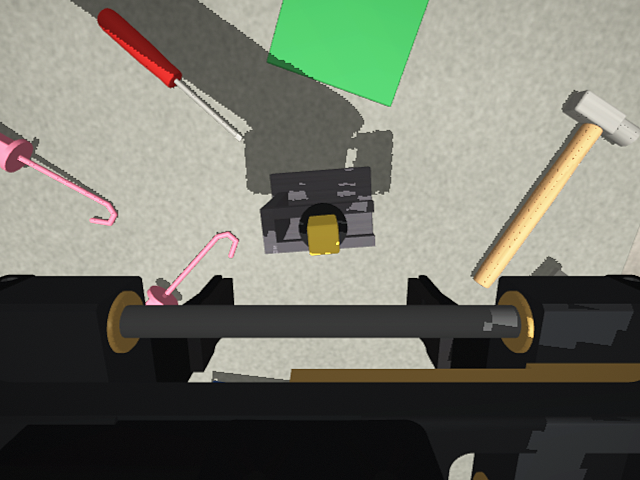

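The wrist view shows the yellow grip at about (323,235), with its black collar on the fork and the post at left. The two pink rods on the left lie on the bench, so they aren't the one meant. I'll confirm with an enlarged crop.

```bash
python3 -c "
from cell import env
from h import *
c=cam(env,'wrist'); crop(c,250,160,140,105,5,'pics/w2.png')
im=c['pixels'].astype(int); m=((im[:,:,0]>im[:,:,2]+70)).astype(np.uint8); m[:150]=0;m[262:]=0;m[:,:290]=0;m[:,360:]=0
ys,xs=np.nonzero(m); print(xs.min(),xs.max(),ys.min(),ys.max())
"
```

```text
307 338 215 255
```

View pics/w2.png

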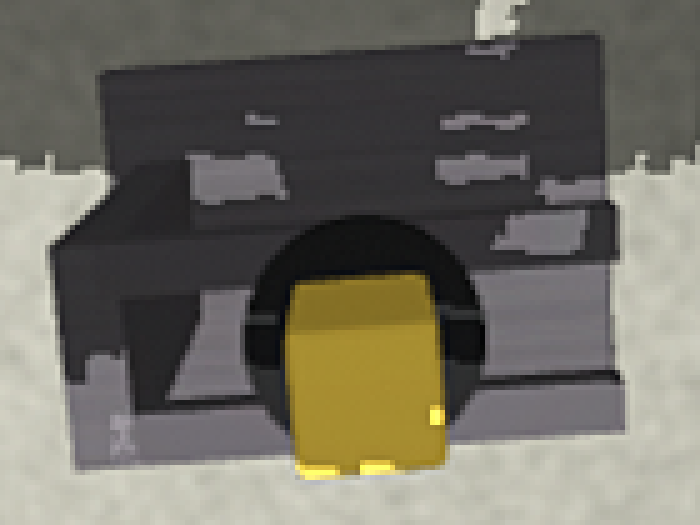

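```bash
python3 -c "
from cell import env
from h import *
c=cam(env,'wrist')
k=lambda p:np.array(p)/5+[250,160]
P=np.array([unproj(c,k(p),.201) for p in [(287,330),(440,316),(447,464),(298,477)]]); print(P,P.mean(0))
for a,b in [(0,1),(3,2)]: d=P[b]-P[a];print(np.degrees(np.arctan2(d[1],d[0])),np.linalg.norm(d))
for a,b in [((55,245),(618,203)),((75,467),(625,430)),((130,410),(620,375))]: d=unproj(c,k(b),.148)-unproj(c,k(a),.148);print('arm',np.degrees(np.arctan2(d[1],d[0])))
plan(env,[*P.mean(0)[:2],.163],9)
"
```

```text
[[ 0.50894051 -0.31253853  0.201     ]
 [ 0.53169029 -0.3071647   0.201     ]
 [ 0.53631483 -0.33016098  0.201     ]
 [ 0.51365493 -0.33546104  0.201     ]] [ 0.52265014 -0.32133131  0.201     ]
13.290463153143532 0.023375852078080402
13.164591114484715 0.023271476521572906
arm 12.241980336143119
arm 11.963826694684512
arm 12.173002663614268
at [ 0.5214 -0.327   0.2986] [1.7998e+02 1.0000e-02 7.9500e+00] F [ 0.08 -1.13  0.46] grip 0.0869 t 1.75
shift [ 0.0021 -0.0054  0.1356] rot [ 0.0003  0.0002 -0.0184]
```

Emit:
send_rows --steps '[[[0.002,-0.005,0.03],[0,0,-0.07],0.087],[[0.002,-0.005,0.06],[0,0,-0.07],0.087],[[0.002,-0.005,0.09],[0,0,-0.07],0.087],[[0.002,-0.005,0.12],[0,0,-0.07],0.087],[[0.002,-0.005,0.135],[0,0,-0.07],0.087]]'

```text
time_s: 2.17
tool_pos: [0.521, -0.3203, 0.1595]
tool_rot: [-179.8, 0.2, 12.0]
force: [-0.7, 0.1, -0.1]
grip_width: 0.0867
```

Emit:
send_rows --steps '[[[0,0,0],[0,0,0],0.087],[[0,0,0],[0,0,0],0.06],[[0,0,0],[0,0,0],0.04],[[0,0,0],[0,0,0],0.03],[[0,0,0],[0,0,0],0.024]]' --grip_force 30

```text
time_s: 2.58
tool_pos: [0.5242, -0.3214, 0.1654]
tool_rot: [179.9, -0.1, 12.1]
force: [0.4, -0.3, -0.4]
grip_width: 0.0681
```

Emit:
send_rows --steps '[[[0,0,0],[0,0,0],0.01],[[0,0,0],[0,0,0],0.01],[[0,0,0],[0,0,0],0.01],[[0,0,0],[0,0,0],0.01],[[0,0,0],[0,0,0],0.01]]' --grip_force 40

```text
time_s: 3.0
tool_pos: [0.5233, -0.3208, 0.1636]
tool_rot: [180.0, 0.0, 12.1]
force: [0.0, -0.7, -0.6]
grip_width: 0.0347
```

```bash
python3 -c "
from cell import env
from h import *
plan(env,[.5225,-.322,.163],12)
c=cam(env,'wrist'); cv2.imwrite('pics/w3.png',c['pixels'][:,:,::-1])
"
```

```text
at [ 0.5233 -0.3208  0.1636] [179.99   0.    12.09] F [ 0.02 -0.7  -0.56] grip 0.0347 t 3.0
shift [-0.001   0.001   0.0006] rot [0.0001 0.     0.0016]
```

View pics/w3.png

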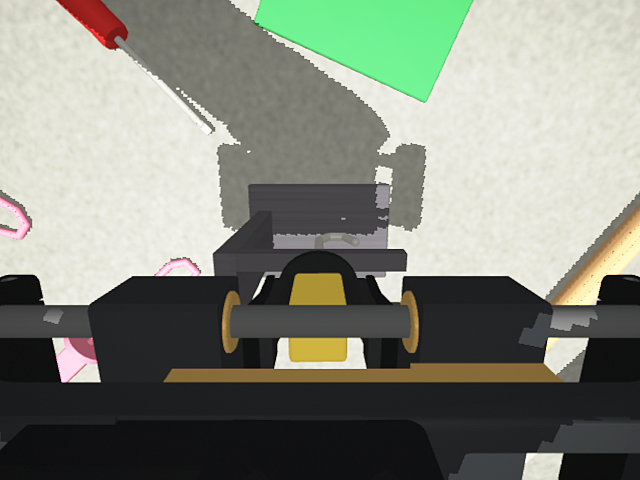

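The grip sits between the fingers, and the hook is visible below at about (340,240), pointing right, which is rod +x. I'll finish closing.

Emit:
send_rows --steps '[[[0,0,0],[0,0,0],0.01],[[0,0,0],[0,0,0],0.01],[[0,0,0],[0,0,0],0.01],[[0,0,0],[0,0,0],0.01],[[0,0,0],[0,0,0],0.01]]' --grip_force 40

```text
time_s: 3.47
tool_pos: [0.5231, -0.3208, 0.1635]
tool_rot: [-180.0, 0.0, 12.1]
force: [-0.3, -0.2, 0.3]
grip_width: 0.0236
```

Emit:
send_rows --steps '[[[0,0,-0.005],[0,0,0],0.01],[[0,0,-0.02],[0,0,0],0.01],[[0,0,-0.04],[0,0,0],0.01],[[0,0,-0.06],[0,0,0],0.01],[[0,0,-0.08],[0,0,0],0.01]]' --grip_force 40

```text
time_s: 3.88
tool_pos: [0.5232, -0.3206, 0.2443]
tool_rot: [-180.0, 0.0, 12.1]
force: [-0.4, 0.5, -2.0]
grip_width: 0.0237
```

```bash
python3 -c "
from cell import env
from h import *
plan(env,[.5225,-.322,.163],12)
c=cam(env,'wrist'); cv2.imwrite('pics/w4.png',c['pixels'][:,:,::-1])
c=cam(env,'scene'); crop(c,150,90,120,160,4,'pics/s4.png')
"
```

```text
at [ 0.5232 -0.3206  0.2443] [-1.7998e+02  1.0000e-02  1.2100e+01] F [-0.35  0.54 -1.99] grip 0.0237 t 3.8833
shift [-0.001   0.0013  0.0813] rot [-0.0004  0.0001  0.0017]
```

View pics/w4.png

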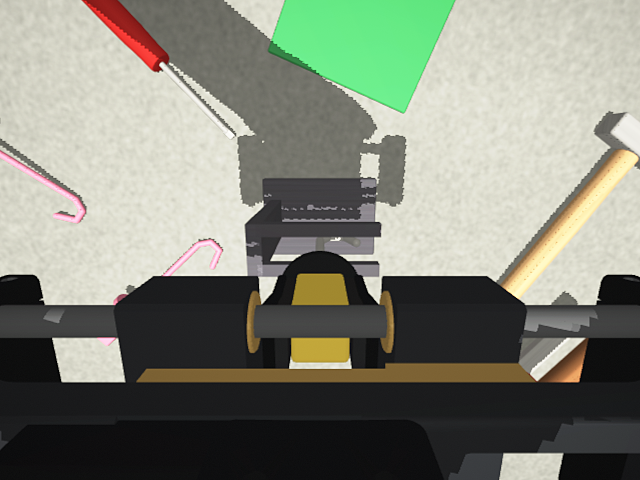

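View pics/s4.png

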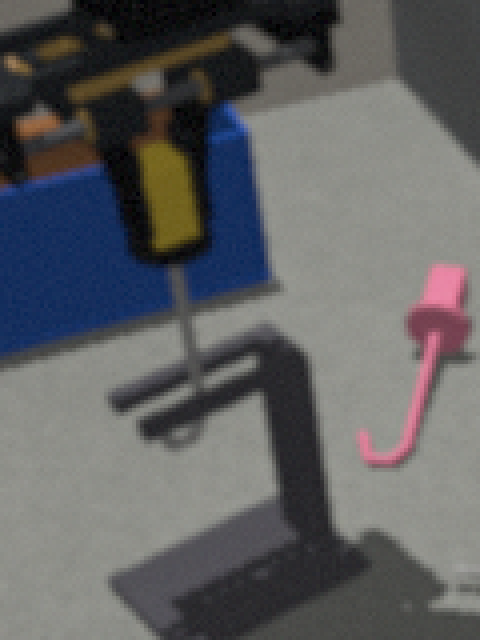

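Emit:
send_rows --steps '[[[0,0,-0.03],[0,0,0],0.01],[[0,0,-0.06],[0,0,0],0.01],[[0,0,-0.085],[0,0,0],0.01],[[0.004,-0.015,-0.1],[0,0,0],0.01],[[0.01,-0.037,-0.1],[0,0,0],0.01]]'

```text
time_s: 4.4
tool_pos: [0.5257, -0.2854, 0.3462]
tool_rot: [179.8, -0.2, 11.8]
force: [0.5, 1.1, -1.9]
grip_width: 0.0235
```

Emit:
send_rows --steps '[[[0.01,-0.036,0],[0,0,0.03],0.01],[[0.02,-0.072,0],[0,0,0.06],0.01],[[0.03,-0.108,0],[0,0,0.09],0.01],[[0.04,-0.144,0],[0,0,0.12],0.01],[[0.05,-0.18,0],[0,0,0.15],0.01]]'

```text
time_s: 4.82
tool_pos: [0.536, -0.0942, 0.3424]
tool_rot: [-180.0, 0.1, 3.4]
force: [0.7, 0.4, -1.6]
grip_width: 0.0236
```

```bash
python3 -c "
from cell import env
from h import *
plan(env,[.55,.178,.345],-5.3)
"
```

```text
at [ 0.536  -0.0942  0.3424] [-1.8e+02  6.0e-02  3.4e+00] F [ 0.66  0.37 -1.56] grip 0.0236 t 4.8167
shift [ 0.0301 -0.2709 -0.0026] rot [0.     0.0011 0.1519]
```

Emit:
send_rows --steps '[[[0.004,-0.036,0],[0,0,0.03],0.01],[[0.008,-0.072,0],[0,0,0.06],0.01],[[0.012,-0.108,0],[0,0,0.09],0.01],[[0.016,-0.144,0],[0,0,0.12],0.01],[[0.02,-0.18,0],[0,0,0.15],0.01]]'

```text
time_s: 5.23
tool_pos: [0.545, 0.0865, 0.3425]
tool_rot: [180.0, 0.0, -5.2]
force: [0.1, -0.2, -2.1]
grip_width: 0.0238
```

Emit:
send_rows --steps '[[[0.004,-0.03,0],[0,0,0],0.01],[[0.008,-0.06,0],[0,0,0],0.01],[[0.01,-0.085,0],[0,0,0],0.01],[[0.01,-0.088,0],[0,0,0],0.01],[[0.01,-0.088,0],[0,0,0],0.01]]'

```text
time_s: 5.65
tool_pos: [0.5624, 0.1741, 0.3422]
tool_rot: [-180.0, 0.1, -4.8]
force: [0.1, -1.0, -1.3]
grip_width: 0.0239
```

```bash
python3 -c "
from cell import env
from h import *
plan(env,[.55,.178,.345],-5.3)
c=cam(env,'wrist'); cv2.imwrite('pics/w5.png',c['pixels'][:,:,::-1])
"
```

```text
at [0.5624 0.1741 0.3422] [-1.7997e+02  1.3000e-01 -4.8300e+00] F [ 0.14 -1.04 -1.28] grip 0.0239 t 5.65
shift [-0.0127 -0.0029 -0.0028] rot [-0.0006  0.0023  0.0083]
```

View pics/w5.png

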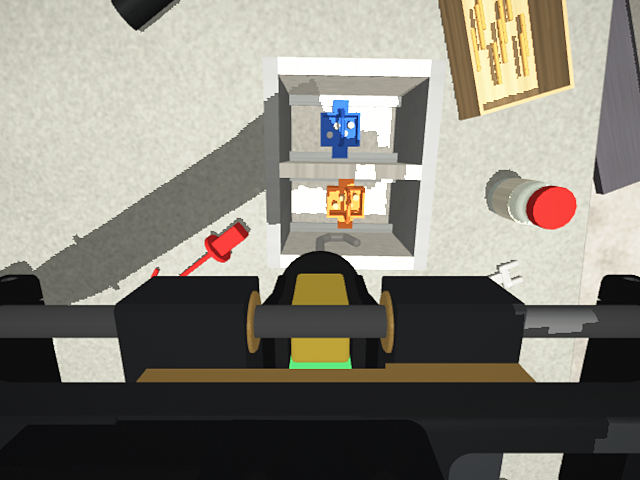

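The wrist view shows the orange caddy in the near bay at (346,203), blue in the far bay at (340,128), and the hook at (338,240).

```bash
python3 -c "
from cell import env
from h import *
c=cam(env,'wrist'); crop(c,300,160,90,100,6,'pics/w6.png');crop(c,255,50,190,225,3,'pics/w7.png')
"
```

```text
(no output)
```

View pics/w6.png

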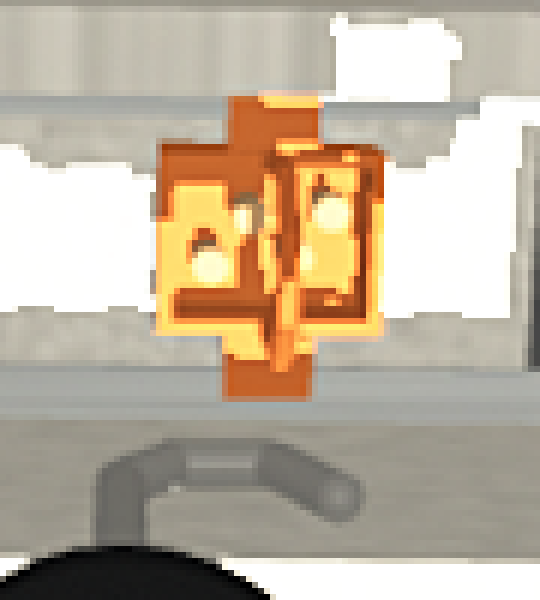

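View pics/w7.png

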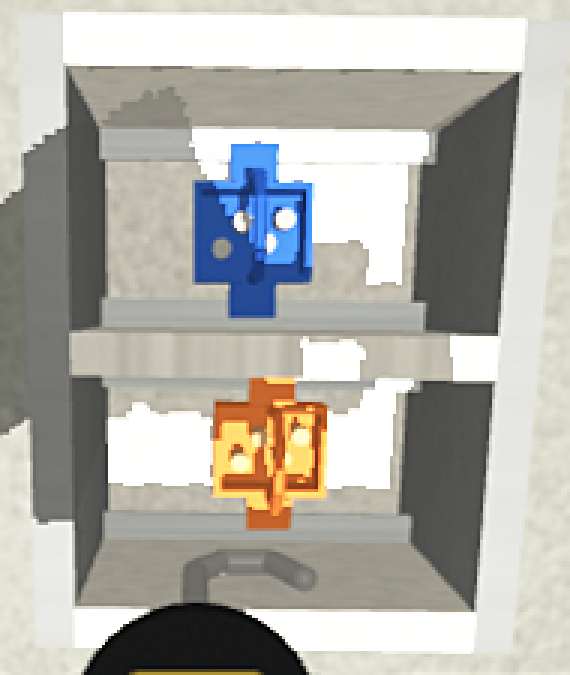

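```bash
cat > m.py <<'E'
from h import *
def model(env,c,cad,yaw,z0=.015,dtcp=(0,0,-.0135),bail=True):
    o=env.get_obs(); T=R.from_euler("xyz",o["tool_rot"],degrees=True)*R.from_euler("x",180,degrees=True)
    org=o["tool_pos"]+T.apply(dtcp)
    hk=[org+T.apply(np.array(p)/1000) for p in [(0,0,-20),(0,0,-110),(8,0,-122),(22,0,-122),(30,0,-102)]]
    Z=R.from_euler("z",yaw,degrees=True); f=lambda p:np.array([*cad,z0])+Z.apply(np.array(p)/1000)
    L=[("h",hk),("b",[f(p) for p in [(0,-18.5,30),(0,-18.5,65),(0,-8,80),(0,8,80),(0,18.5,65),(0,18.5,30)]]),
       ("r",[f(p) for p in [(-25,-20,30),(25,-20,30),(25,20,30),(-25,20,30),(-25,-20,30)]])]
    return L
def overlay(c,L,x0,y0,w,h,s,fn):
    im=cv2.resize(c["pixels"][y0:y0+h,x0:x0+w,::-1],None,fx=s,fy=s,interpolation=cv2.INTER_NEAREST)
    for n,pts in L:
        q=np.array([(proj(c,p)-[x0,y0]+.5)*s for p in pts]).astype(np.int32)
        cv2.polylines(im,[q],False,{"h":(0,255,0),"b":(255,0,255),"r":(255,0,0)}[n],1)
    cv2.imwrite(fn,im)
E
python3 -c "
from cell import env
from m import *
c=cam(env,'wrist'); k=lambda p:np.array(p)/6+[300-.5,160-.5]
P=np.array([unproj(c,k(p),.045) for p in [(157,143),(383,152),(383,335),(155,332)]]);print(P[:,:2],P.mean(0))
for a,b in [(0,1),(3,2),(3,0),(2,1)]: d=P[b]-P[a];print(np.degrees(np.arctan2(d[1],d[0])),np.linalg.norm(d))
for z in (.03,.04):
  a,b=unproj(c,k((275,97)),z),unproj(c,k((267,400)),z);d=a-b;print(z,np.degrees(np.arctan2(d[1],d[0]))-90,np.linalg.norm(d),(a+b)/2)
overlay(c,model(env,c,P.mean(0)[:2],-4),300,160,90,100,6,'pics/w8.png')
t=cam(env,'top');overlay(t,model(env,c,P.mean(0)[:2],-4),165,100,80,80,8,'pics/w9.png')
"
```

```text
[[0.57237768 0.20075378]
 [0.62132696 0.1944394 ]
 [0.61902213 0.15407019]
 [0.56840091 0.15925653]] [0.59528192 0.17712997 0.045     ]
-7.350470568287917 0.049354876983739575
-5.849766137030076 0.050886207367656214
84.52594406768017 0.041687366904648374
86.73231393472538 0.04043495724800399
0.03 -5.567231839019328 0.06921222204182724 [0.59629545 0.17280902 0.03      ]
0.04 -5.567231839019229 0.06775204629131074 [0.59572315 0.17423627 0.04      ]
```

View pics/w8.png

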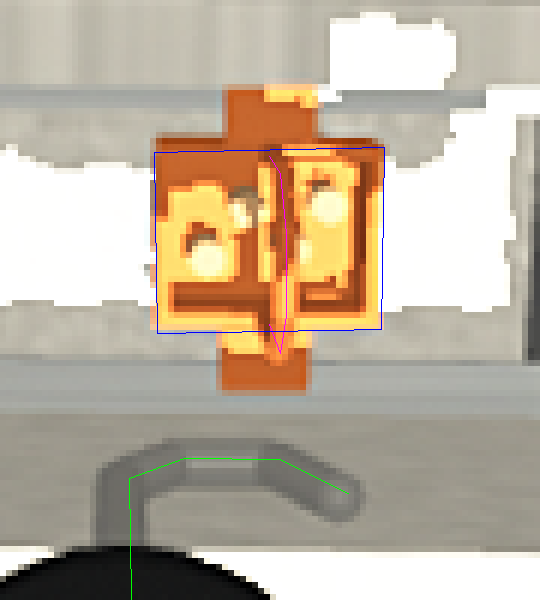

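View pics/w9.png

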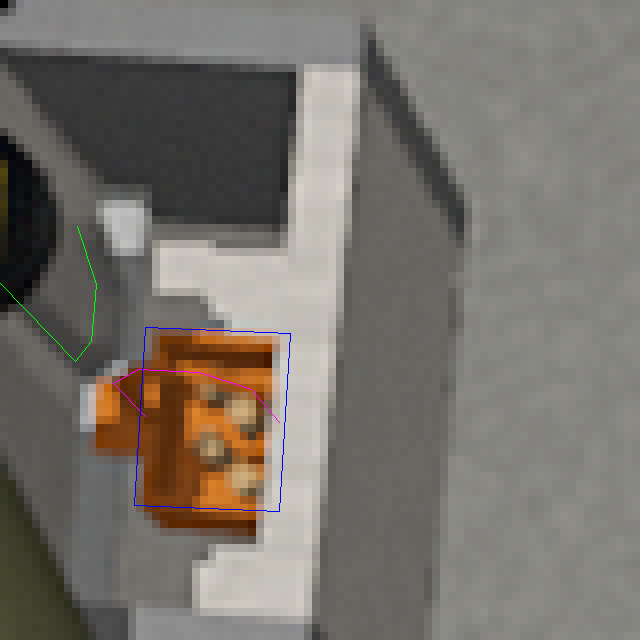

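```bash
python3 -c "
from cell import env
from m import *
plan(env,[.5955-.0418,.1755+.0041,.345],-5.6)
"
```

```text
at [0.5636 0.1696 0.3431] [ 1.7992e+02  1.0000e-02 -5.2600e+00] F [ 0.18 -1.36 -1.43] grip 0.0236 t 5.85
shift [-0.0108 -0.0091 -0.0019] rot [0.0014 0.0002 0.006 ]
```

Emit:
send_rows --steps '[[[-0.005,-0.004,0],[0,0,0.006],0.01],[[-0.01,-0.008,0],[0,0,0.006],0.01],[[-0.011,-0.009,0],[0,0,0.006],0.01],[[-0.011,-0.009,0],[0,0,0.006],0.01],[[-0.011,-0.009,0],[0,0,0.006],0.01]]'

```text
time_s: 6.27
tool_pos: [0.553, 0.1816, 0.3438]
tool_rot: [180.0, -0.0, -5.4]
force: [-0.1, 0.5, -2.3]
grip_width: 0.0235
```

Emit:
send_rows --steps '[[[0,0,0],[0,0,0],0.01],[[0,0,0],[0,0,0],0.01],[[0,0,0],[0,0,0],0.01],[[0,0,0],[0,0,0],0.01],[[0,0,0],[0,0,0],0.01]]'

```text
time_s: 6.68
tool_pos: [0.5532, 0.1815, 0.3434]
tool_rot: [180.0, 0.0, -5.5]
force: [-0.2, 0.2, -2.0]
grip_width: 0.0234
```

```bash
python3 -c "
from cell import env
from m import *
print(env.get_obs()['tool_pos'])
c=cam(env,'wrist');print(env.get_obs()['tool_pos'],env.get_obs()['joint_velocities'])
overlay(c,model(env,c,(.5955,.1755),-5.6),300,160,90,100,6,'pics/w10.png')
"
```

```text
[0.55319989 0.18146607 0.34343702]
[0.55316723 0.18150907 0.34345547] [-0.0927265  -0.09334983  0.0446715   0.06072885  0.12896362 -0.01739449
 -0.05310914]
```

View pics/w10.png

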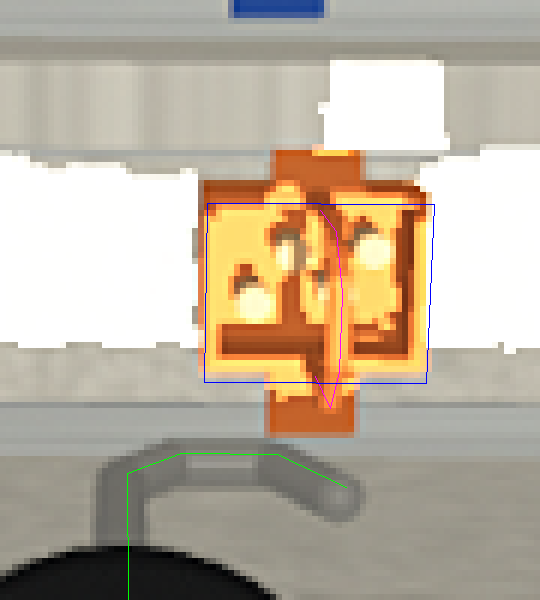

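Emit:
send_rows --steps '[[[0,0,0.015],[0,0,0],0.01],[[0,0,0.04],[0,0,0],0.01],[[0,0,0.065],[0,0,0],0.01],[[0,0,0.085],[0,0,0],0.01],[[0,0,0.095],[0,0,0],0.01]]'

```text
time_s: 7.15
tool_pos: [0.5519, 0.1808, 0.2456]
tool_rot: [179.9, 0.2, -5.4]
force: [-0.3, -0.1, -1.3]
grip_width: 0.0232
```

Emit:
send_rows --steps '[[[0,0,0],[0,0,0],0.01],[[0,0,0],[0,0,0],0.01],[[0,0,0],[0,0,0],0.01],[[0,0,0],[0,0,0],0.01],[[0,0,0],[0,0,0],0.01]]'

```text
time_s: 7.57
tool_pos: [0.5538, 0.182, 0.2499]
tool_rot: [-180.0, -0.1, -5.4]
force: [-1.0, 0.4, -1.3]
grip_width: 0.0235
```

```bash
python3 -c "
from cell import env
from m import *
plan(env,[.553,.181,.1945],-5.6)
c=cam(env,'wrist')
overlay(c,model(env,c,(.5945,.177),-5.6),290,130,140,140,5,'pics/w11.png')
"
```

```text
at [0.5538 0.182  0.2499] [-1.7996e+02 -1.2000e-01 -5.4400e+00] F [-0.97  0.38 -1.29] grip 0.0235 t 7.5667
shift [-0.0008  0.0011  0.0554] rot [-0.0007 -0.0021  0.0028]
```

View pics/w11.png

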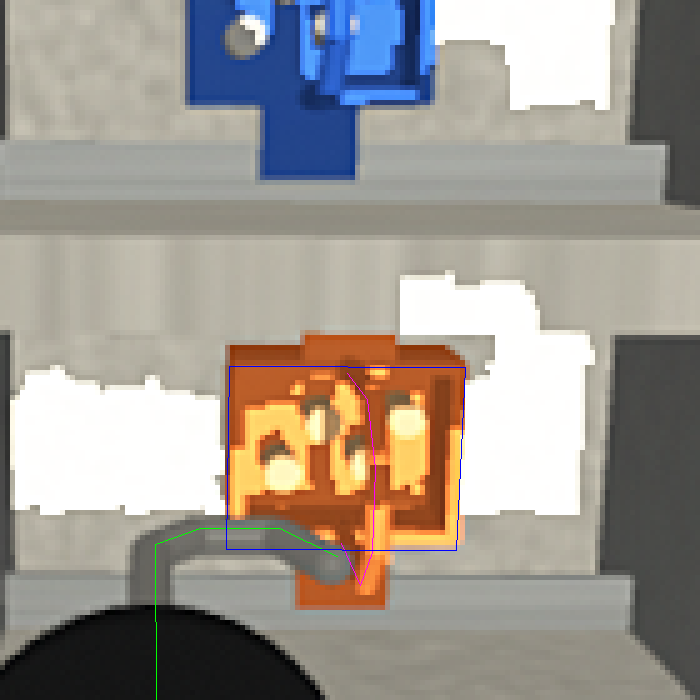

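The hook tip at about (335,560) in the crop sits just left of the orange bail at (372,560), in line with it. It's clear to go down.

Emit:
send_rows --steps '[[[-0.001,0.001,0.015],[0,0,0],0.01],[[-0.001,0.001,0.03],[0,0,0],0.01],[[-0.001,0.001,0.045],[0,0,0],0.01],[[-0.001,0.001,0.054],[0,0,0],0.01],[[-0.001,0.001,0.055],[0,0,0],0.01]]'

```text
time_s: 8.03
tool_pos: [0.5511, 0.1801, 0.1919]
tool_rot: [179.9, 0.2, -5.4]
force: [-0.2, 0.1, -0.3]
grip_width: 0.0236
```

Emit:
send_rows --steps '[[[0,0,0],[0,0,0],0.01],[[0,0,0],[0,0,0],0.01],[[0,0,0],[0,0,0],0.01],[[0,0,0],[0,0,0],0.01],[[0,0,0],[0,0,0],0.01]]'

```text
time_s: 8.45
tool_pos: [0.5524, 0.1808, 0.1942]
tool_rot: [-180.0, -0.1, -5.4]
force: [-0.4, -0.5, -1.6]
grip_width: 0.0237
```

```bash
python3 -c "
from cell import env
from m import *
plan(env,[.553,.181,.1945],-5.6)
c=cam(env,'wrist')
overlay(c,model(env,c,(.5945,.177),-5.6),270,110,160,150,5,'pics/w12.png')
"
```

```text
at [0.5524 0.1808 0.1942] [-1.7999e+02 -7.0000e-02 -5.4400e+00] F [-0.39 -0.47 -1.59] grip 0.0237 t 8.45
shift [ 0.0006 -0.0003 -0.0003] rot [-0.0002 -0.0011  0.0027]
```

View pics/w12.png

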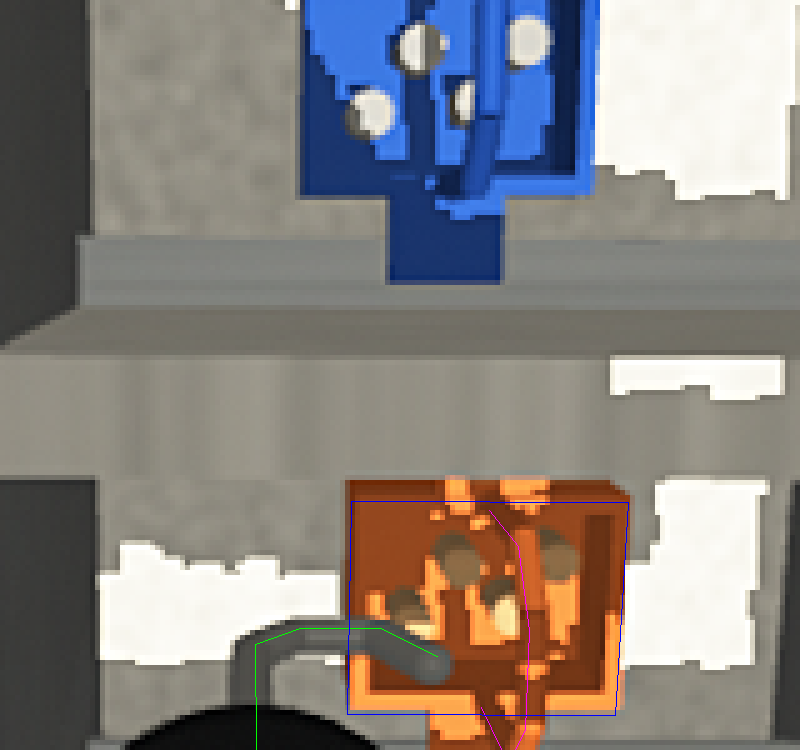

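```bash
python3 -c "
from cell import env
from m import *
c=cam(env,'wrist')
L=model(env,c,(.5945,.177),-5.6)
for n,p in L: print(n,[((proj(c,q)-[270,110])*5).round().tolist() for q in p])
"
```

```text
h [[254.0, 823.0], [253.0, 642.0], [298.0, 626.0], [378.0, 626.0], [435.0, 654.0]]
b [[480.0, 705.0], [507.0, 762.0], [524.0, 728.0], [528.0, 628.0], [517.0, 543.0], [488.0, 508.0]]
r [[346.0, 712.0], [614.0, 713.0], [627.0, 500.0], [350.0, 499.0], [346.0, 712.0]]
```

Emit:
send_rows --steps '[[[0.007,0,0],[0,0,0],0.01],[[0.014,0,0],[0,0,0],0.01],[[0.021,0,0],[0,0,0],0.01],[[0.028,0,0],[0,0,0],0.01],[[0.028,0,0],[0,0,0],0.01]]'

```text
time_s: 8.97
tool_pos: [0.5817, 0.1772, 0.1932]
tool_rot: [-180.0, -0.0, -5.5]
force: [0.7, -0.3, -2.6]
grip_width: 0.0236
```

Emit:
send_rows --steps '[[[0,0,0],[0,0,0],0.01],[[0,0,0],[0,0,0],0.01],[[0,0,0],[0,0,0],0.01],[[0,0,0],[0,0,0],0.01],[[0,0,0],[0,0,0],0.01]]'

```text
time_s: 9.38
tool_pos: [0.5797, 0.1781, 0.1936]
tool_rot: [180.0, -0.0, -5.4]
force: [0.5, -0.1, -2.4]
grip_width: 0.0239
```

```bash
python3 -c "
from cell import env
from m import *
plan(env,[.580,.178,.1945],-5.6)
c=cam(env,'wrist')
crop(c,270,110,160,150,5,'pics/w13.png')
"
```

```text
at [0.5797 0.1781 0.1936] [ 1.7999e+02 -1.0000e-02 -5.4300e+00] F [ 0.47 -0.12 -2.42] grip 0.0239 t 9.3833
shift [ 0.0003  0.0001 -0.0009] rot [ 0.0002 -0.0001  0.003 ]
```

View pics/w13.png

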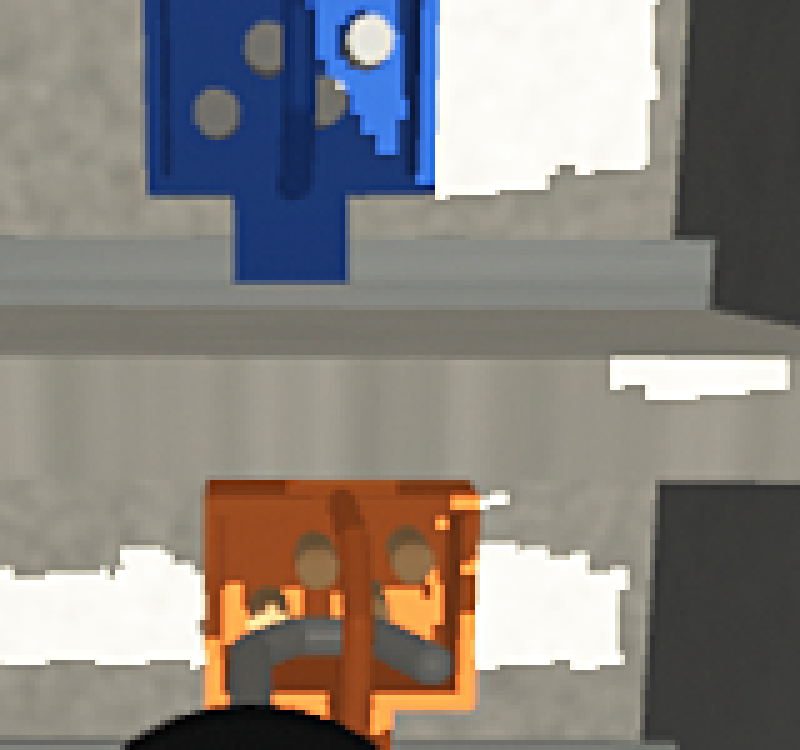

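The bail bar now crosses over the hook between shank and tip, at crop (350,640). I'll lift gently.

Emit:
send_rows --steps '[[[0,0,-0.008],[0,0,0],0.01],[[0,0,-0.016],[0,0,0],0.01],[[0,0,-0.022],[0,0,0],0.01],[[0,0,-0.027],[0,0,0],0.01],[[0,0,-0.032],[0,0,0],0.01]]' --grip_force 55

```text
time_s: 9.85
tool_pos: [0.5801, 0.1781, 0.2265]
tool_rot: [-180.0, -0.0, -5.4]
force: [-0.5, -0.4, -2.6]
grip_width: 0.0239
```

Emit:
send_rows --steps '[[[0,0,-0.004],[0,0,0],0.01],[[0,0,-0.008],[0,0,0],0.01],[[0,0,-0.014],[0,0,0],0.01],[[0,0,-0.02],[0,0,0],0.01],[[0,0,-0.025],[0,0,0],0.01]]'

```text
time_s: 10.27
tool_pos: [0.5799, 0.178, 0.2511]
tool_rot: [-180.0, -0.0, -5.4]
force: [0.4, 0.4, -3.6]
grip_width: 0.0233
```

```bash
python3 -c "
from cell import env
from m import *
plan(env,[.580,.178,.42],-5.6)
c=cam(env,'wrist')
crop(c,260,100,160,160,5,'pics/w14.png')
"
```

```text
at [0.5799 0.178  0.2511] [-180.     -0.     -5.44] F [ 0.39  0.38 -3.57] grip 0.0233 t 10.2667
shift [ 1.000e-04  0.000e+00 -1.689e-01] rot [-0.     -0.      0.0027]
```

View pics/w14.png

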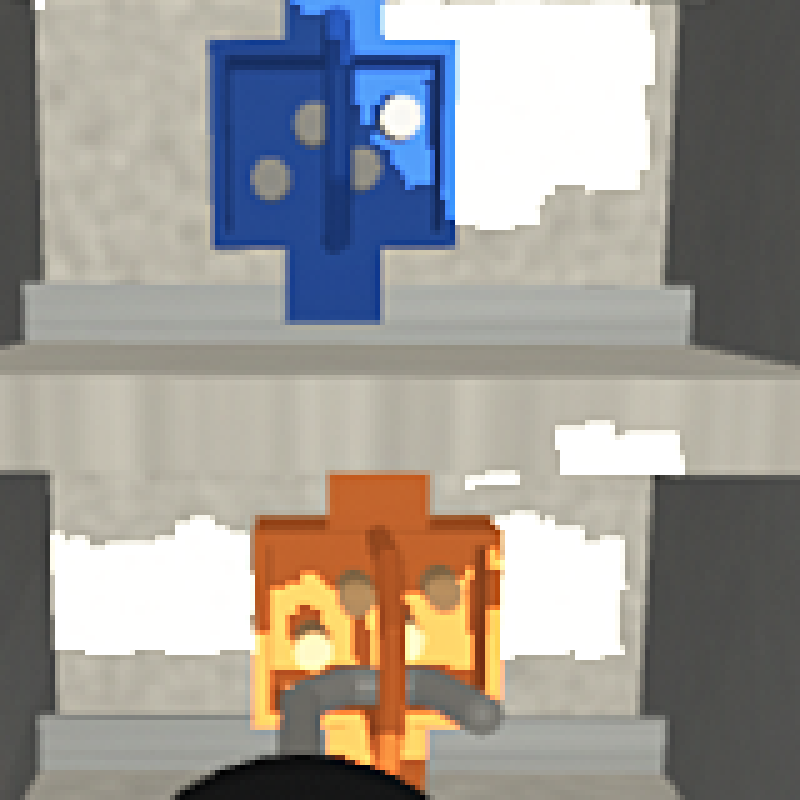

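The wrist load rose by about 1.2 N, and the caddy hangs on the hook. I'll keep lifting.

Emit:
send_rows --steps '[[[0,0,-0.01],[0,0,0],0.01],[[0,0,-0.025],[0,0,0],0.01],[[0,0,-0.042],[0,0,0],0.01],[[0,0,-0.06],[0,0,0],0.01],[[0,0,-0.078],[0,0,0],0.01]]'

```text
time_s: 10.73
tool_pos: [0.5797, 0.1779, 0.3297]
tool_rot: [180.0, 0.0, -5.4]
force: [0.7, 0.6, -2.8]
grip_width: 0.0236
```

Emit:
send_rows --steps '[[[0,0,-0.018],[0,0,0],0.01],[[0,0,-0.036],[0,0,0],0.01],[[0,0,-0.054],[0,0,0],0.01],[[0,0,-0.072],[0,0,0],0.01],[[0,0,-0.085],[0,0,0],0.01]]'

```text
time_s: 11.15
tool_pos: [0.5799, 0.1782, 0.4158]
tool_rot: [-180.0, -0.1, -5.4]
force: [-0.4, 0.6, -2.5]
grip_width: 0.0234
```

Emit:
send_rows --steps '[[[0,0,0],[0,0,0],0.01],[[0,0,0],[0,0,0],0.01],[[0,0,0],[0,0,0],0.01],[[0,0,0],[0,0,0],0.01],[[0,0,0],[0,0,0],0.01]]'

```text
time_s: 11.57
tool_pos: [0.5796, 0.1777, 0.4124]
tool_rot: [179.9, 0.1, -5.4]
force: [0.2, 0.1, -2.2]
grip_width: 0.0233
```

```bash
python3 -c "
from cell import env
from m import *
plan(env,[.509,-.099,.415],-5.6)
c=cam(env,'wrist')
crop(c,200,60,220,210,3,'pics/w15.png')
c=cam(env,'scene'); crop(c,130,200,250,250,3,'pics/s15.png')
"
```

```text
at [0.5796 0.1777 0.4124] [ 1.7995e+02  1.0000e-01 -5.4500e+00] F [ 0.23  0.07 -2.2 ] grip 0.0233 t 11.5667
shift [-0.044   0.2822 -0.0023] rot [0.001  0.0017 0.0026]
```

View pics/w15.png

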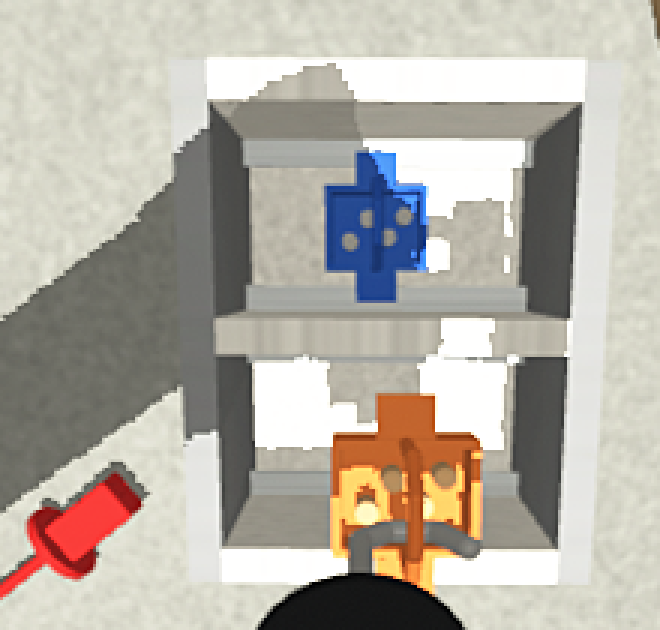

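View pics/s15.png

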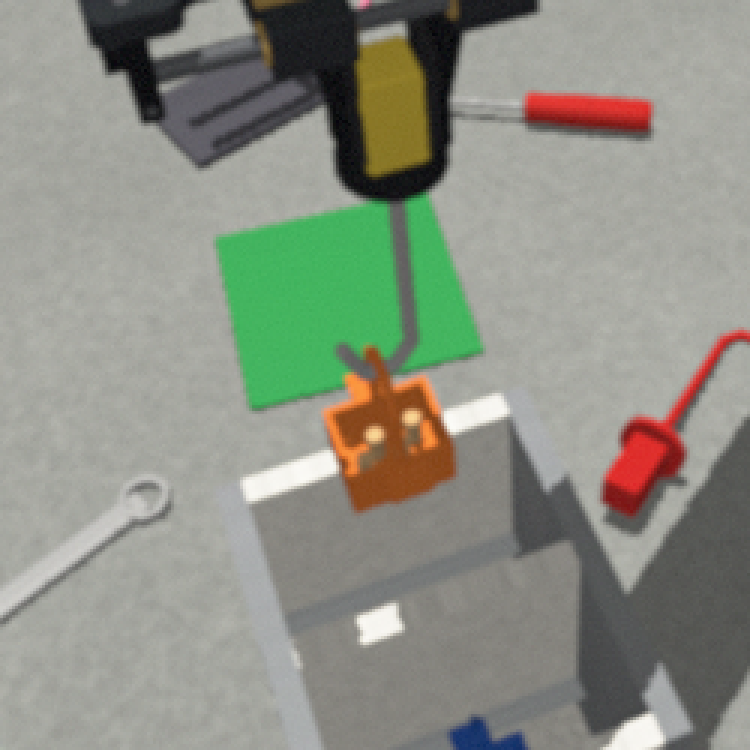

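The caddy hangs on the hook, clear of the carcass, and blue is undisturbed. I'll carry it to the mat with gentle ramps.

Emit:
send_rows --steps '[[[-0.001,0.003,0],[0,0,0],0.01],[[-0.002,0.01,0],[0,0,0],0.01],[[-0.003,0.02,0],[0,0,0],0.01],[[-0.005,0.033,0],[0,0,0],0.01],[[-0.007,0.048,0],[0,0,0],0.01]]'

```text
time_s: 12.08
tool_pos: [0.568, 0.1299, 0.4135]
tool_rot: [180.0, -0.0, -5.4]
force: [-0.2, -0.7, -3.1]
grip_width: 0.0234
```

Emit:
send_rows --steps '[[[-0.003,0.017,0],[0,0,0],0.01],[[-0.006,0.035,0],[0,0,0],0.01],[[-0.009,0.053,0],[0,0,0],0.01],[[-0.011,0.071,0],[0,0,0],0.01],[[-0.014,0.089,0],[0,0,0],0.01]]'

```text
time_s: 12.5
tool_pos: [0.5455, 0.0415, 0.4137]
tool_rot: [180.0, -0.0, -5.5]
force: [0.3, 0.3, -3.4]
grip_width: 0.0235
```

Emit:
send_rows --steps '[[[-0.003,0.018,0],[0,0,0],0.01],[[-0.006,0.036,0],[0,0,0],0.01],[[-0.009,0.054,0],[0,0,0],0.01],[[-0.011,0.072,0],[0,0,0],0.01],[[-0.014,0.088,0],[0,0,0],0.01]]'

```text
time_s: 12.92
tool_pos: [0.5229, -0.0451, 0.4137]
tool_rot: [179.9, -0.0, -5.6]
force: [-0.4, -0.8, -2.5]
grip_width: 0.0235
```

Emit:
send_rows --steps '[[[-0.003,0.015,0],[0,0,0],0.01],[[-0.005,0.028,0],[0,0,0],0.01],[[-0.007,0.04,0],[0,0,0],0.01],[[-0.008,0.05,0],[0,0,0],0.01],[[-0.009,0.057,0],[0,0,0],0.01]]'

```text
time_s: 13.33
tool_pos: [0.5087, -0.1006, 0.4137]
tool_rot: [179.9, -0.0, -5.6]
force: [-0.2, 0.5, -2.9]
grip_width: 0.0238
```

Emit:
send_rows --steps '[[[0,0,0.004],[0,0,0],0.01],[[0,0,0.012],[0,0,0],0.01],[[0,0,0.024],[0,0,0],0.01],[[0,0,0.037],[0,0,0],0.01],[[0,0,0.05],[0,0,0],0.01]]'

```text
time_s: 13.75
tool_pos: [0.5094, -0.097, 0.3623]
tool_rot: [-180.0, 0.0, -5.3]
force: [0.1, 0.5, -1.9]
grip_width: 0.0234
```

```bash
python3 -c "
from cell import env
from m import *
plan(env,[.509,-.099,.2135],-5.6)
c=cam(env,'wrist'); crop(c,200,60,240,210,3,'pics/w16.png')
c=cam(env,'top'); crop(c,230,100,200,160,4,'pics/t16.png')
"
```

```text
at [ 0.5094 -0.097   0.3623] [-1.7996e+02  1.0000e-02 -5.3100e+00] F [ 0.06  0.49 -1.94] grip 0.0234 t 13.75
shift [-0.0002  0.0021  0.1488] rot [-0.0007  0.0002  0.005 ]
```

View pics/w16.png

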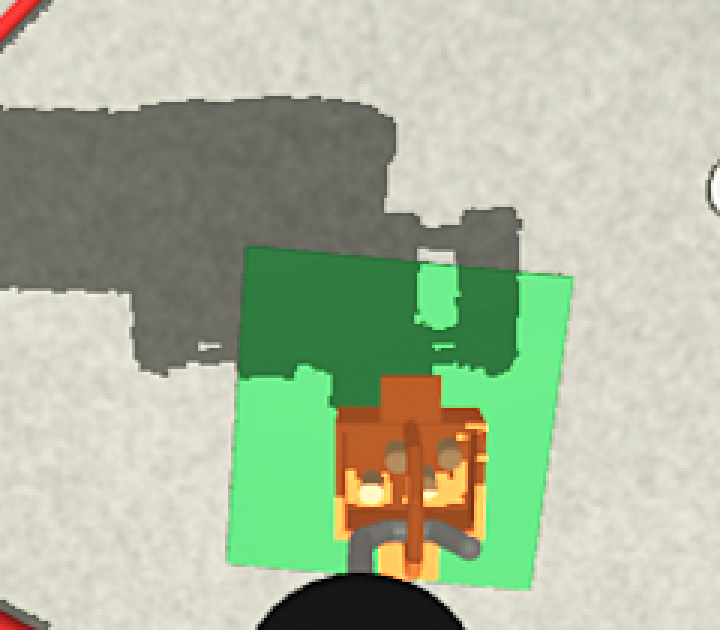

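View pics/t16.png

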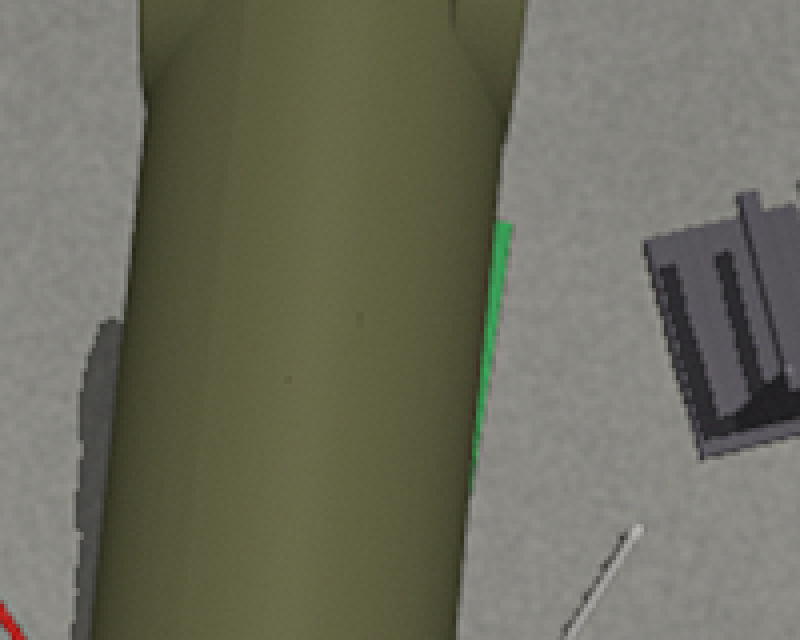

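```bash
python3 -c "
from cell import env
from m import *
c=cam(env,'wrist'); 
P=np.array([unproj(c,np.array(p)/3+[200,60],.004) for p in [(245,247),(572,277),(530,590),(228,563)]]);print(P,P.mean(0))
"
```

```text
[[ 0.4589147  -0.00728269  0.004     ]
 [ 0.61390772 -0.0355653   0.004     ]
 [ 0.58582224 -0.19073395  0.004     ]
 [ 0.43135584 -0.16206903  0.004     ]] [ 0.52250013 -0.09891274  0.004     ]
```

Emit:
send_rows --steps '[[[0,0,0.014],[0,0,0],0.01],[[0,0,0.03],[0,0,0],0.01],[[0,0.001,0.048],[0,0,0],0.01],[[0,0.001,0.066],[0,0,0],0.01],[[0,0.001,0.082],[0,0,0],0.01]]'

```text
time_s: 14.32
tool_pos: [0.5097, -0.0989, 0.2814]
tool_rot: [-180.0, -0.1, -5.4]
force: [-0.2, 0.6, -2.9]
grip_width: 0.0241
```

Emit:
send_rows --steps '[[[0,0,0.013],[0,0,0],0.01],[[0,0,0.024],[0,0,0],0.01],[[0,0,0.033],[0,0,0],0.01],[[0,0,0.04],[0,0,0],0.01],[[0,0,0.045],[0,0,0],0.01]]'

```text
time_s: 14.73
tool_pos: [0.5095, -0.0994, 0.2362]
tool_rot: [-180.0, -0.0, -5.4]
force: [0.9, 0.3, -3.7]
grip_width: 0.0236
```

Emit:
send_rows --steps '[[[0,0,0],[0,0,0],0.01],[[0,0,0],[0,0,0],0.01],[[0,0,0],[0,0,0],0.01],[[0,0,0],[0,0,0],0.01],[[0,0,0],[0,0,0],0.01]]'

```text
time_s: 15.15
tool_pos: [0.5096, -0.0997, 0.2371]
tool_rot: [180.0, -0.1, -5.4]
force: [0.0, 0.2, -3.6]
grip_width: 0.0238
```

```bash
python3 -c "
from cell import env
from m import *
plan(env,[.509,-.099,.2135],-5.6)
c=cam(env,'wrist'); crop(c,200,60,240,210,3,'pics/w17.png')
c=cam(env,'scene'); crop(c,130,150,200,200,4,'pics/s17.png')
"
```

```text
at [ 0.5096 -0.0997  0.2371] [ 1.7998e+02 -5.0000e-02 -5.4500e+00] F [ 0.    0.19 -3.6 ] grip 0.0238 t 15.15
shift [-0.0006 -0.0006  0.0236] rot [ 0.0003 -0.001   0.0026]
```

View pics/w17.png

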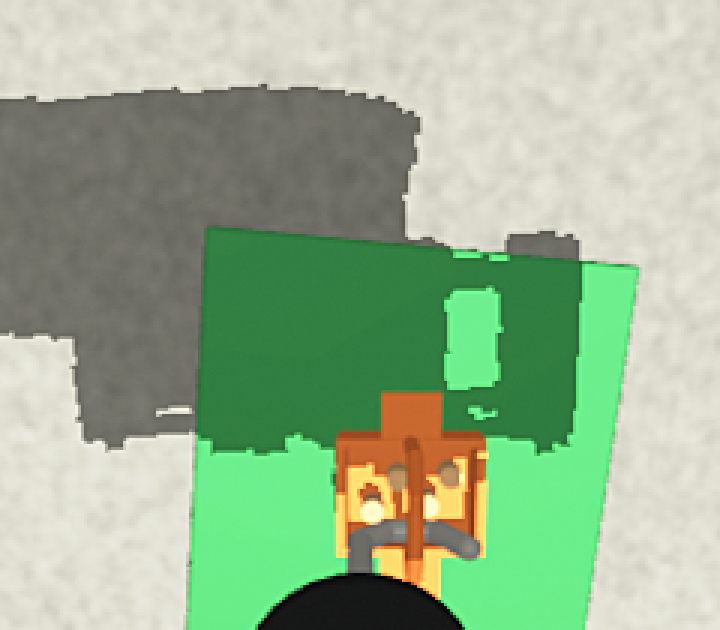

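View pics/s17.png

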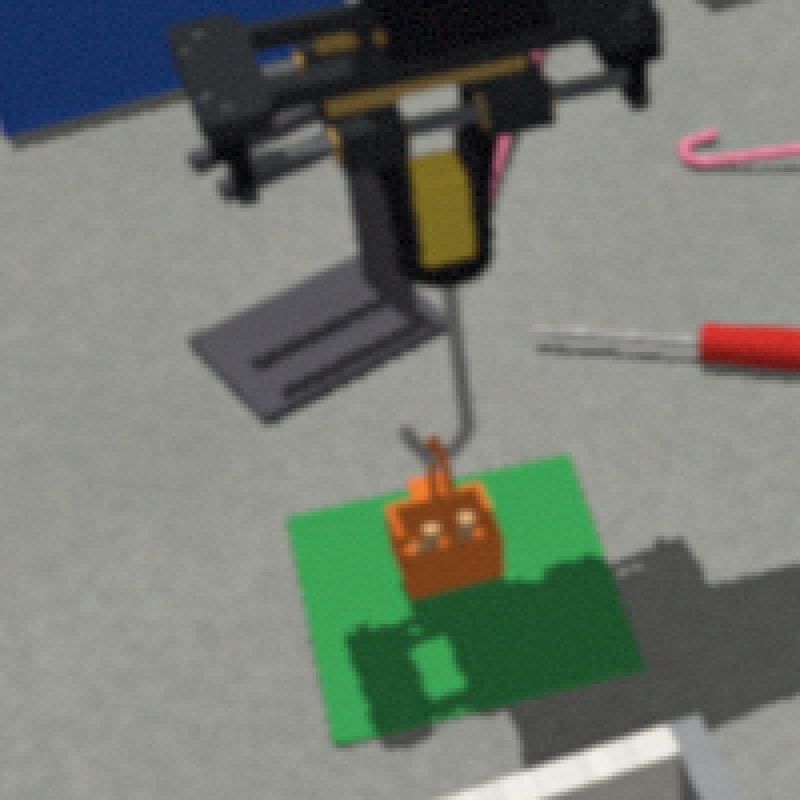

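The caddy hangs level over the mat centre. I'll lower it slowly to touchdown and then unload the hook.

Emit:
send_rows --steps '[[[0,0,0.005],[0,0,0],0.01],[[0,0,0.01],[0,0,0],0.01],[[0,0,0.014],[0,0,0],0.01],[[0,0,0.018],[0,0,0],0.01],[[0,0,0.021],[0,0,0],0.01]]'

```text
time_s: 15.67
tool_pos: [0.5089, -0.0996, 0.2147]
tool_rot: [180.0, 0.1, -5.4]
force: [0.1, -0.4, -2.5]
grip_width: 0.0236
```

Emit:
send_rows --steps '[[[0,0,0.003],[0,0,0],0.01],[[0,0,0.006],[0,0,0],0.01],[[0,0,0.009],[0,0,0],0.01],[[0,0,0.012],[0,0,0],0.01],[[0,0,0.015],[0,0,0],0.01]]'

```text
time_s: 16.08
tool_pos: [0.5094, -0.0995, 0.2004]
tool_rot: [180.0, -0.0, -5.4]
force: [0.0, 0.0, -1.0]
grip_width: 0.0233
```

Emit:
send_rows --steps '[[[0,0,0.005],[0,0,0],0.01],[[0,0,0.01],[0,0,0],0.01],[[0,0,0.014],[0,0,0],0.01],[[0,0,0.014],[0,0,0],0.01],[[0,0,0.014],[0,0,0],0.01]]'

```text
time_s: 16.5
tool_pos: [0.509, -0.0995, 0.1862]
tool_rot: [-180.0, 0.0, -5.4]
force: [0.8, -0.3, -0.6]
grip_width: 0.0238
```

```bash
python3 -c "
from cell import env
from m import *
plan(env,[.509,-.099,.1855],-5.6)
c=cam(env,'wrist'); crop(c,250,100,160,160,5,'pics/w18.png')
c=cam(env,'scene'); crop(c,130,150,200,200,4,'pics/s18.png')
"
```

```text
at [ 0.509  -0.0995  0.1862] [-1.7999e+02  4.0000e-02 -5.4400e+00] F [ 0.8  -0.32 -0.65] grip 0.0238 t 16.5
shift [-0.0001 -0.0005  0.0007] rot [-0.0001  0.0007  0.0028]
```

View pics/w18.png

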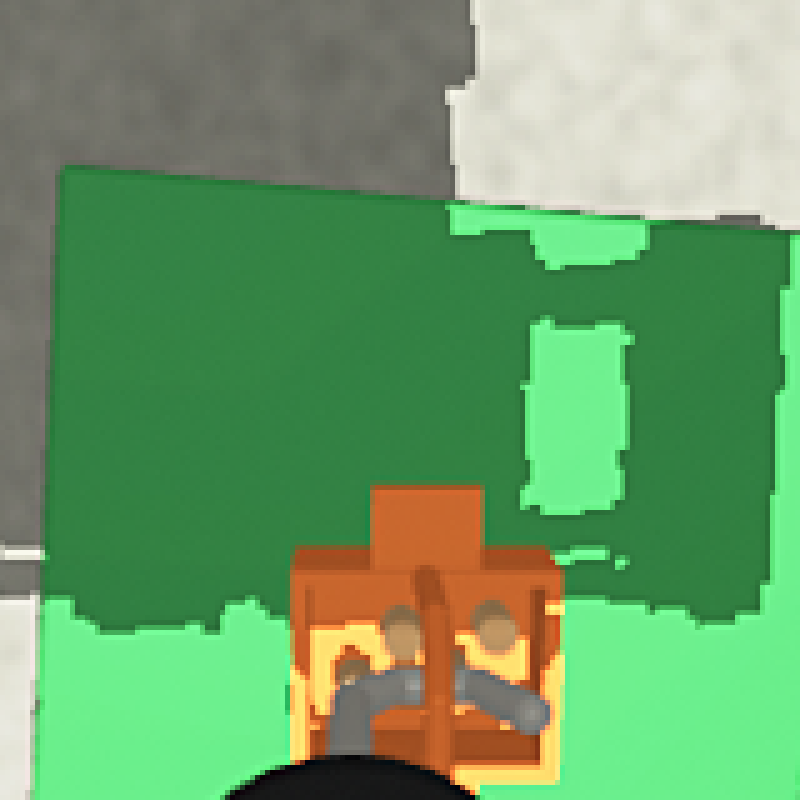

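View pics/s18.png

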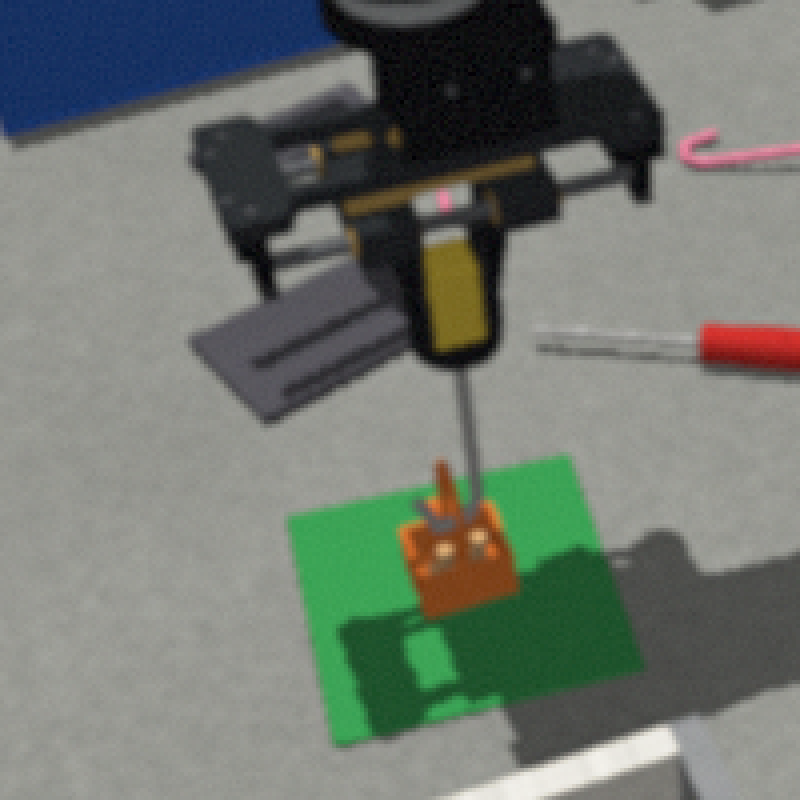

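The caddy stands on the mat, and the hook is free under the bar. I'll slide it back along −x.

Emit:
send_rows --steps '[[[-0.007,0,0],[0,0,0],0.01],[[-0.014,0,0],[0,0,0],0.01],[[-0.021,0,0],[0,0,0],0.01],[[-0.028,0,0],[0,0,0],0.01],[[-0.036,0,0],[0,0,0],0.01]]'

```text
time_s: 17.02
tool_pos: [0.4726, -0.0961, 0.1866]
tool_rot: [180.0, -0.0, -5.4]
force: [-1.1, -0.1, -0.8]
grip_width: 0.0236
```

Emit:
send_rows --steps '[[[0,0,0],[0,0,0],0.01],[[0,0,0],[0,0,0],0.01],[[0,0,0],[0,0,0],0.01],[[0,0,0],[0,0,0],0.01],[[0,0,0],[0,0,0],0.01]]'

```text
time_s: 17.43
tool_pos: [0.4737, -0.0961, 0.1866]
tool_rot: [-180.0, -0.0, -5.4]
force: [-0.6, -0.4, -1.5]
grip_width: 0.0235
```

```bash
python3 -c "
from cell import env
from m import *
plan(env,[.509,-.099,.1855],-5.6)
c=cam(env,'wrist'); crop(c,250,100,160,160,5,'pics/w19.png')
"
```

```text
at [ 0.4737 -0.0961  0.1866] [-1.7999e+02 -1.0000e-02 -5.4400e+00] F [-0.59 -0.36 -1.49] grip 0.0235 t 17.4333
shift [ 0.0354 -0.0005  0.0011] rot [-0.0001 -0.0002  0.0028]
```

View pics/w19.png

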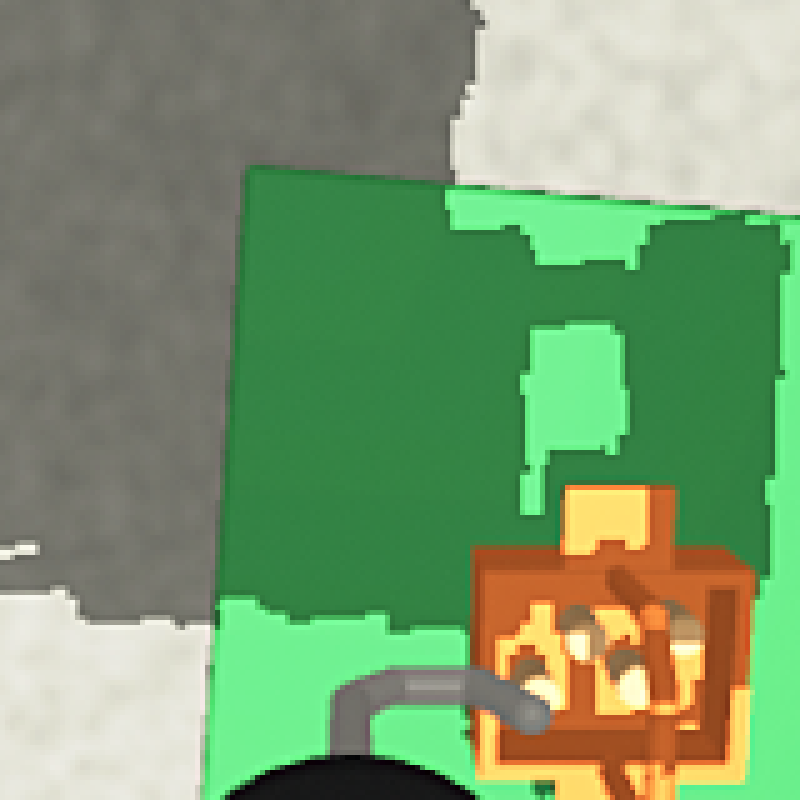

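The tip is clear of the bail, at (530,712) against the bail at (655,690). Now straight up, then back to the fork.

Emit:
send_rows --steps '[[[0,0,-0.02],[0,0,0],0.01],[[0,0,-0.05],[0,0,0],0.01],[[0,0,-0.085],[0,0,0],0.01],[[0,0,-0.12],[0,0,0],0.01],[[0,0,-0.155],[0,0,0],0.01]]'

```text
time_s: 17.9
tool_pos: [0.4733, -0.096, 0.343]
tool_rot: [-180.0, 0.0, -5.4]
force: [0.4, -0.5, -1.8]
grip_width: 0.0238
```

```bash
python3 -c "
from cell import env
from m import *
plan(env,[.5231,-.3208,.345],12.1)
"
```

```text
at [ 0.4733 -0.096   0.343 ] [-1.80e+02  1.00e-02 -5.43e+00] F [ 0.41 -0.52 -1.81] grip 0.0238 t 17.9
shift [ 0.0709  0.2191 -0.002 ] rot [-0.000e+00  2.000e-04 -3.059e-01]
```

Emit:
send_rows --steps '[[[0.008,0.024,0],[0,0,-0.035],0.01],[[0.018,0.054,0],[0,0,-0.08],0.01],[[0.028,0.086,0],[0,0,-0.125],0.01],[[0.038,0.118,0],[0,0,-0.17],0.01],[[0.048,0.15,0],[0,0,-0.21],0.01]]'

```text
time_s: 18.32
tool_pos: [0.5073, -0.2516, 0.3415]
tool_rot: [180.0, 0.0, 6.7]
force: [-0.2, 0.3, -1.0]
grip_width: 0.0232
```

```bash
python3 -c "
from cell import env
from m import *
plan(env,[.5231,-.3208,.345],12.1)
"
```

```text
at [ 0.5073 -0.2516  0.3415] [179.98   0.     6.73] F [-0.17  0.31 -1.01] grip 0.0232 t 18.3167
shift [ 0.0076  0.0706 -0.0035] rot [ 0.0003  0.     -0.0937]
```

Emit:
send_rows --steps '[[[0.003,0.025,-0.003],[0,0,-0.04],0.01],[[0.006,0.05,-0.003],[0,0,-0.08],0.01],[[0.008,0.066,-0.003],[0,0,-0.094],0.01],[[0.008,0.071,-0.003],[0,0,-0.094],0.01],[[0.008,0.071,-0.003],[0,0,-0.094],0.01]]'

```text
time_s: 18.73
tool_pos: [0.5227, -0.321, 0.3434]
tool_rot: [-179.9, 0.1, 11.8]
force: [-1.0, 0.1, -2.2]
grip_width: 0.0237
```

Emit:
send_rows --steps '[[[0,0,0],[0,0,0],0.01],[[0,0,0],[0,0,0],0.01],[[0,0,0],[0,0,0],0.01],[[0,0,0],[0,0,0],0.01],[[0,0,0],[0,0,0],0.01]]'

```text
time_s: 19.15
tool_pos: [0.5232, -0.3188, 0.345]
tool_rot: [180.0, -0.0, 12.0]
force: [0.3, 0.3, -1.0]
grip_width: 0.0232
```

```bash
python3 -c "
from cell import env
from m import *
plan(env,[.5231,-.3208,.163],12.1)
c=cam(env,'wrist'); crop(c,220,140,200,140,4,'pics/w20.png')
c=cam(env,'top'); crop(c,230,100,200,150,4,'pics/t20.png')
"
```

```text
at [ 0.5232 -0.3188  0.345 ] [ 1.7996e+02 -2.0000e-02  1.2030e+01] F [ 0.33  0.33 -0.99] grip 0.0232 t 19.15
shift [-0.0005  0.0018  0.182 ] rot [ 0.0007 -0.0003 -0.0012]
```

View pics/w20.png

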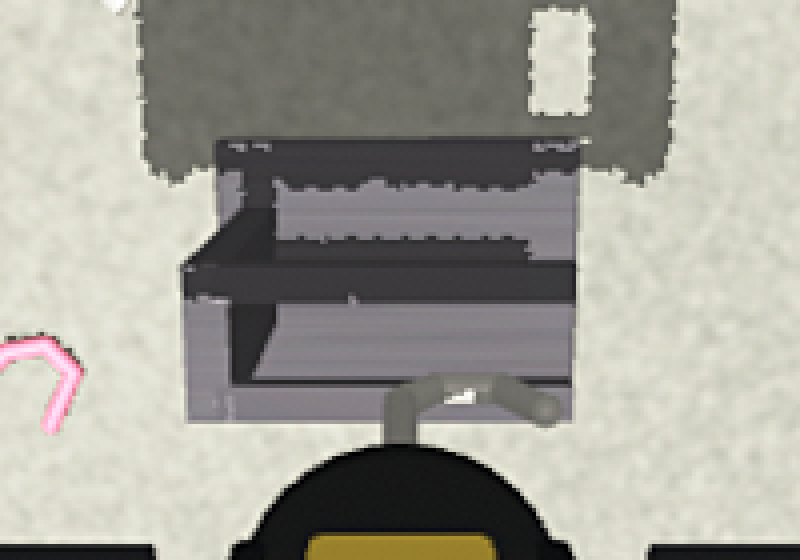

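View pics/t20.png

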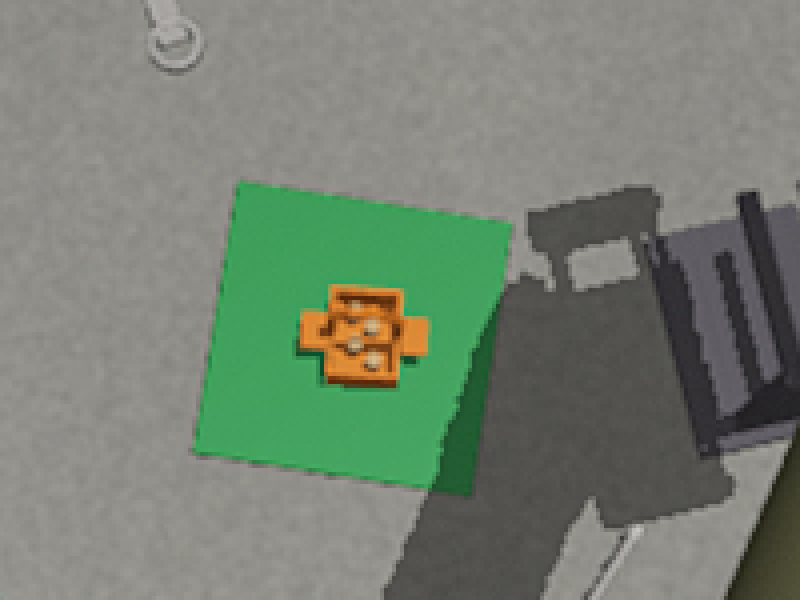

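The caddy stands centred on the mat (top crop (365,337)), and the hook is lined up over the fork. I'll lower it in.

Emit:
send_rows --steps '[[[0,0.002,0.01],[0,0,0],0.01],[[0,0.002,0.022],[0,0,0],0.01],[[0,0.002,0.035],[0,0,0],0.01],[[0,0.002,0.045],[0,0,0],0.01],[[0,0.002,0.05],[0,0,0],0.01]]'

```text
time_s: 19.67
tool_pos: [0.5224, -0.3213, 0.2916]
tool_rot: [-179.9, 0.2, 12.0]
force: [-0.2, 0.6, -2.4]
grip_width: 0.024
```

```bash
python3 -c "
from cell import env
from m import *
plan(env,[.5231,-.3208,.163],12.1)
c=cam(env,'wrist'); crop(c,220,140,200,140,4,'pics/w21.png')
"
```

```text
at [ 0.5224 -0.3213  0.2916] [-1.7985e+02  1.6000e-01  1.1960e+01] F [-0.22  0.56 -2.38] grip 0.024 t 19.6667
shift [0.0011 0.     0.1286] rot [-0.0026  0.0028 -0.0024]
```

View pics/w21.png

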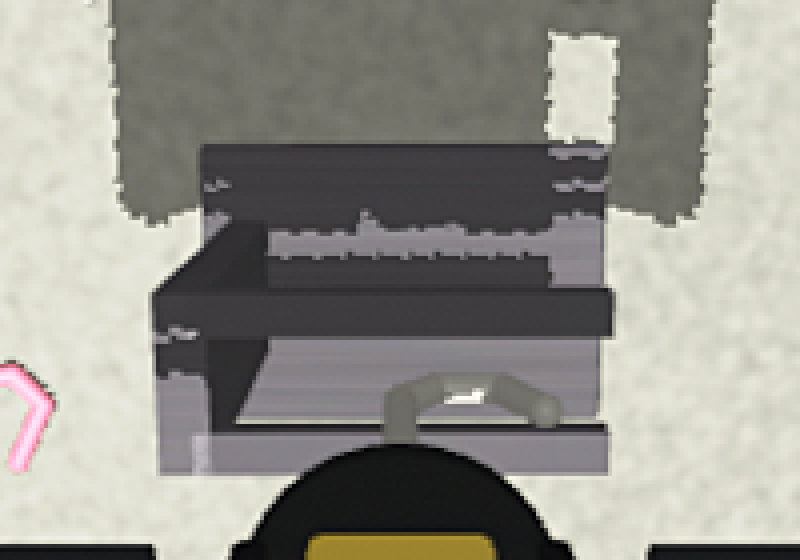

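The hook lies mid-gap: row 388 in a gap spanning 337 to 425. I'll continue down.

Emit:
send_rows --steps '[[[0,0,0.012],[0,0,0],0.01],[[0,0,0.028],[0,0,0],0.01],[[0,0,0.045],[0,0,0],0.01],[[0,0,0.062],[0,0,0],0.01],[[0,0,0.08],[0,0,0],0.01]]'

```text
time_s: 20.13
tool_pos: [0.5238, -0.3217, 0.214]
tool_rot: [179.9, -0.1, 12.0]
force: [1.0, -0.2, -1.0]
grip_width: 0.0234
```

Emit:
send_rows --steps '[[[0,0,0.015],[0,0,0],0.01],[[0,0,0.025],[0,0,0],0.01],[[0,0,0.033],[0,0,0],0.01],[[0,0,0.038],[0,0,0],0.01],[[0,0,0.041],[0,0,0],0.01]]'

```text
time_s: 20.55
tool_pos: [0.5236, -0.3216, 0.1733]
tool_rot: [180.0, -0.0, 12.0]
force: [0.1, 0.3, -1.7]
grip_width: 0.0235
```

```bash
python3 -c "
from cell import env
from m import *
plan(env,[.5231,-.3208,.1635],12.1)
c=cam(env,'wrist'); crop(c,220,140,200,140,4,'pics/w22.png')
"
```

```text
at [ 0.5236 -0.3216  0.1733] [ 1.7999e+02 -1.0000e-02  1.1970e+01] F [ 0.13  0.31 -1.71] grip 0.0235 t 20.55
shift [-0.0003 -0.0009  0.0098] rot [ 0.0001 -0.0001 -0.0022]
```

View pics/w22.png

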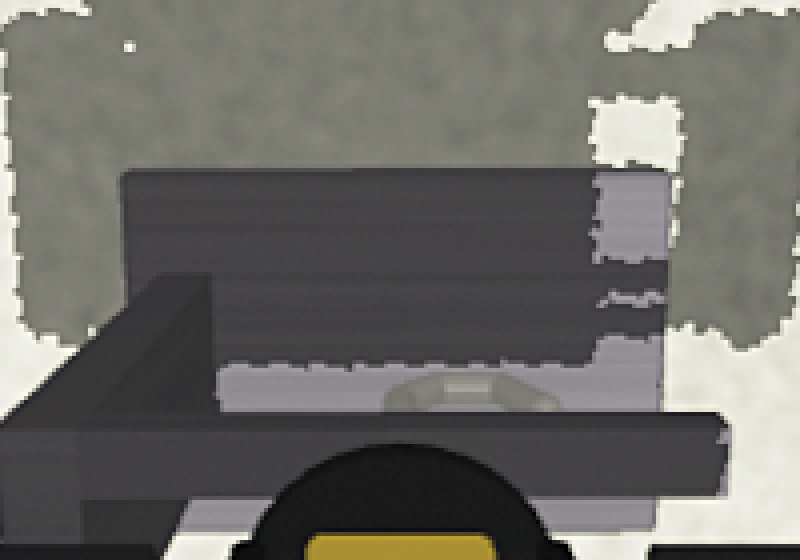

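Centred. I'll lower the last 10 mm gently.

Emit:
send_rows --steps '[[[0,-0.001,0.003],[0,0,0],0.01],[[0,-0.001,0.006],[0,0,0],0.01],[[0,-0.001,0.008],[0,0,0],0.01],[[0,-0.001,0.01],[0,0,0],0.01],[[0,-0.001,0.01],[0,0,0],0.01]]'

```text
time_s: 21.02
tool_pos: [0.5234, -0.3207, 0.1637]
tool_rot: [180.0, -0.0, 12.0]
force: [0.6, 0.9, -2.5]
grip_width: 0.0237
```

Emit:
send_rows --steps '[[[0,0,0],[0,0,0],0.01],[[0,0,0],[0,0,0],0.01],[[0,0,0],[0,0,0],0.01],[[0,0,0],[0,0,0],0.01],[[0,0,0],[0,0,0],0.01]]'

```text
time_s: 21.43
tool_pos: [0.5233, -0.3206, 0.1636]
tool_rot: [180.0, -0.0, 12.0]
force: [-0.5, 0.9, -0.9]
grip_width: 0.0235
```

```bash
python3 -c "
from cell import env
from m import *
plan(env,[.5231,-.3208,.1635],12.1)
c=cam(env,'scene'); crop(c,150,90,120,160,4,'pics/s23.png')
"
```

```text
at [ 0.5233 -0.3206  0.1636] [179.99  -0.    11.97] F [-0.49  0.9  -0.9 ] grip 0.0235 t 21.4333
shift [-0.0002  0.0001  0.0001] rot [ 0.0001 -0.     -0.0022]
```

View pics/s23.png

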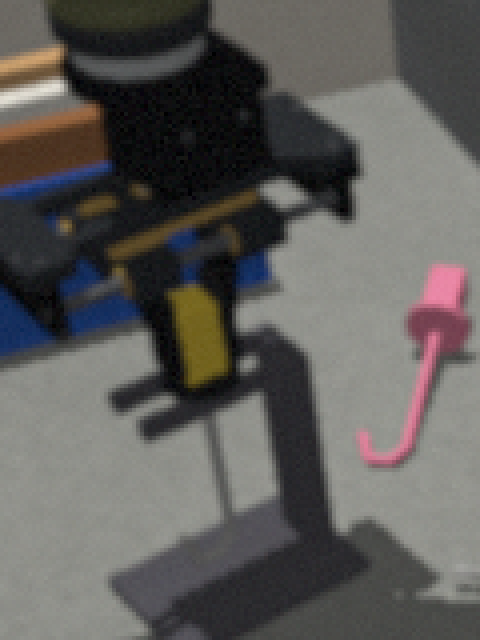

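The pose matches the pick-up pose to within 0.2 mm. I'll press 1 mm further and open.

Emit:
send_rows --steps '[[[0,0,0.001],[0,0,0],0.01],[[0,0,0.001],[0,0,0],0.01],[[0,0,0.001],[0,0,0],0.026],[[0,0,0.001],[0,0,0],0.03],[[0,0,0.001],[0,0,0],0.036]]' --grip_force 10

```text
time_s: 21.9
tool_pos: [0.5234, -0.3207, 0.1624]
tool_rot: [180.0, -0.0, 12.0]
force: [-0.5, 0.3, 0.4]
grip_width: 0.0308
```

Emit:
send_rows --steps '[[[0,0,0],[0,0,0],0.05],[[0,0,0],[0,0,0],0.065],[[0,0,0],[0,0,0],0.08],[[0,0,0],[0,0,0],0.087],[[0,0,0],[0,0,0],0.087]]'

```text
time_s: 22.32
tool_pos: [0.5233, -0.3206, 0.1625]
tool_rot: [180.0, 0.0, 12.0]
force: [0.7, 0.3, -0.2]
grip_width: 0.0614
```

Emit:
send_rows --steps '[[[0,0,0],[0,0,0],0.087],[[0,0,0],[0,0,0],0.087],[[0,0,0],[0,0,0],0.087],[[0,0,0],[0,0,0],0.087],[[0,0,0],[0,0,0],0.087]]'

```text
time_s: 22.73
tool_pos: [0.5233, -0.3206, 0.1626]
tool_rot: [180.0, 0.0, 12.0]
force: [-0.5, 0.5, 0.4]
grip_width: 0.0859
```

```bash
python3 -c "
from cell import env
from m import *
plan(env,[.5231,-.3208,.30],12.1)
c=cam(env,'wrist'); cv2.imwrite('pics/w24.png',c['pixels'][:,:,::-1])
"
```

```text
at [ 0.5233 -0.3206  0.1626] [179.99   0.    11.98] F [-0.46  0.49  0.43] grip 0.0859 t 22.7333
shift [-0.0002  0.0002 -0.1374] rot [ 0.0001  0.     -0.0021]
```

View pics/w24.png

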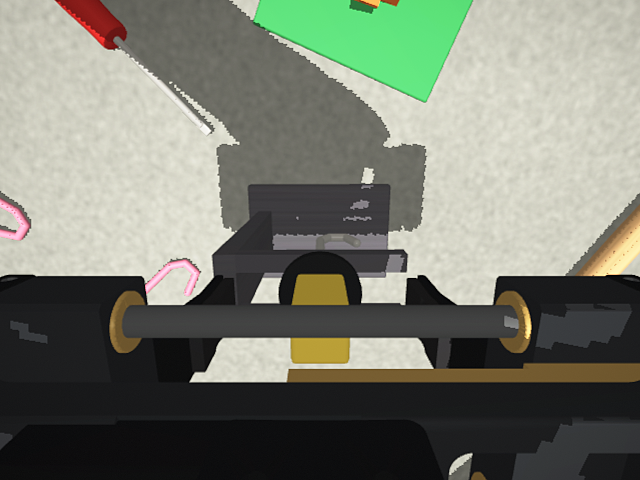

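The fingers are open and clear on both sides, and the rod hangs in the fork. Straight up, then aside for a check.

Emit:
send_rows --steps '[[[0,0,-0.015],[0,0,0],0.087],[[0,0,-0.045],[0,0,0],0.087],[[0,0,-0.08],[0,0,0],0.087],[[0,0,-0.115],[0,0,0],0.087],[[0,0,-0.15],[0,0,0],0.087]]'

```text
time_s: 23.2
tool_pos: [0.523, -0.3204, 0.3142]
tool_rot: [180.0, 0.0, 12.0]
force: [1.0, -1.3, 1.0]
grip_width: 0.0871
```

Emit:
send_rows --steps '[[[-0.02,0,0],[0,0,0],0.087],[[-0.04,0,0],[0,0,0],0.087],[[-0.06,0,0],[0,0,0],0.087],[[-0.06,0,0],[0,0,0],0.087],[[-0.06,0,0],[0,0,0],0.087]]'

```text
time_s: 23.62
tool_pos: [0.4638, -0.3338, 0.313]
tool_rot: [179.9, -0.0, 11.9]
force: [0.2, -0.5, -0.4]
grip_width: 0.0869
```

Emit:
send_rows --steps '[[[0,0,0],[0,0,0],0.087],[[0,0,0],[0,0,0],0.087],[[0,0,0],[0,0,0],0.087],[[0,0,0],[0,0,0],0.087],[[0,0,0],[0,0,0],0.087]]'

```text
time_s: 24.03
tool_pos: [0.4651, -0.3327, 0.3123]
tool_rot: [-180.0, 0.0, 12.0]
force: [0.1, 0.5, -0.1]
grip_width: 0.087
```

```bash
python3 -c "
from cell import env
from m import *
plan(env,[.5231,-.3208,.30],12.1)
c=cam(env,'wrist'); cv2.imwrite('pics/w25.png',c['pixels'][:,:,::-1])
c=cam(env,'top'); crop(c,90,80,380,200,2,'pics/t25.png')
c=cam(env,'scene'); crop(c,130,130,200,200,4,'pics/s25.png')
"
```

```text
at [ 0.4651 -0.3327  0.3123] [-179.98    0.     12.03] F [ 0.08  0.55 -0.11] grip 0.087 t 24.0333
shift [0.0592 0.0005 0.0123] rot [-0.0004  0.0001 -0.0012]
```

View pics/w25.png

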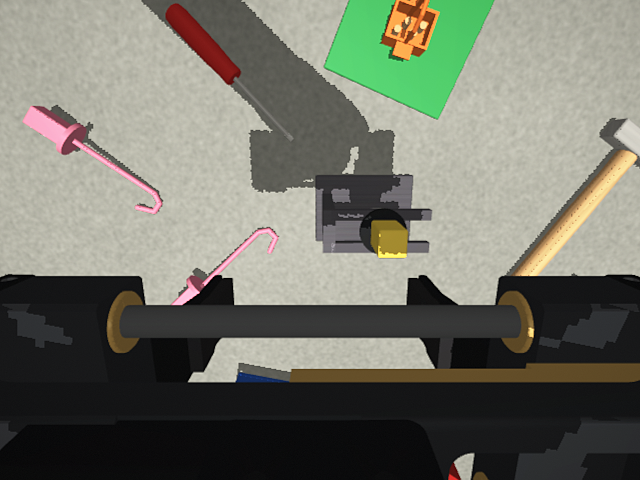

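View pics/t25.png

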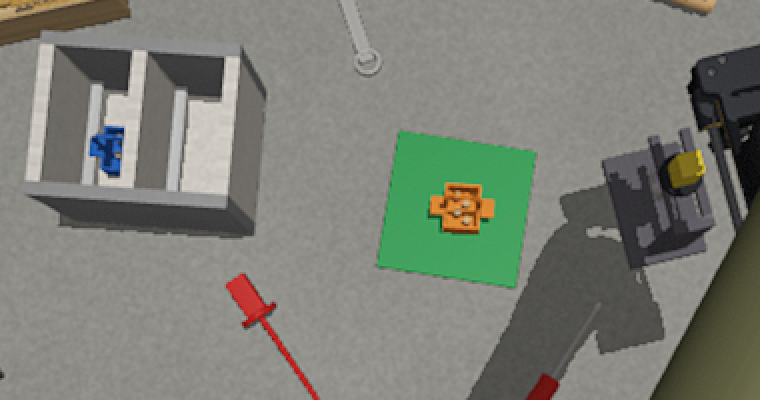

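View pics/s25.png

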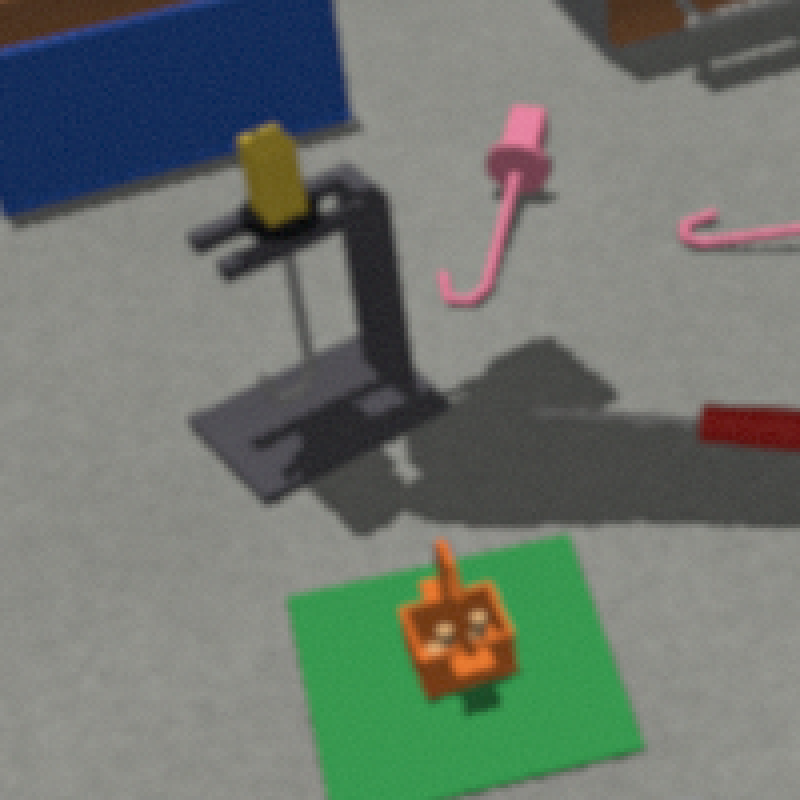

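All three views agree: the caddy is upright near the mat centre, the rod is seated in its fork, blue is undisturbed, and the gripper is clear. Handing in.

```bash
python3 -c "
from cell import env
print(env.sign_off(), env.get_obs()['time_s'])"
```

```text
the job is handed in; nothing more can be done
the job is handed in; nothing more can be done
```

I took the rod from its fork, hooked the orange caddy's bail and lifted it out to about 0.20 m underside. I then set it down on the mat, hung the rod back and let go. I handed in at about 24 s; no verdict was reported.

**Last checks:**
- **Caddy:** it stands upright near the middle of the mat in the wrist, top and scene views. The fingers never came near it.
- **Rod:** it hangs in the fork, collar on the arms. It was released at the pick-up pose to within about 0.2 mm, then pressed down 1 mm before opening.
- **Blue caddy:** it looks undisturbed in its bay.
- **Gripper:** open and clear of everything.

**Disagreements:**
- **Caddy position:** while the caddy was still in the bay, the top view put it about 5 mm off the wrist-camera estimate. I used the wrist camera, which saw hook and bail together, and the hooking confirmed it.
- **Wrist force:** readings scattered by about 1 N, so they only roughly showed the 1.2 N caddy load.

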